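# Open the strap cutter's guard gate onto its hold-open catch

### The arm

A 6-joint arm with a two-finger parallel gripper is mounted at the origin on the work surface. World frame = base frame: x ahead of the robot, y to its left, z up, the work surface at z = 0. Lengths are in m, angles in rad, forces in N, time in s.
With the tool pointing down it reaches from about 0.325 to 0.875 m from the base axis. Payload 4.4 kg.
Tool frame: the origin (TCP) lies on the centre line of the jaws, within the pads' length; the fingertips stand manip.tip_reach ahead of it and the grasp point (between the pads) lies 5 mm behind it (manip.tip_reach is the distance from the TCP to the fingertips, in m); x points along the fingers, y is the direction in which the jaws open and shut, and the axes are right-handed (so a half turn about x gives the same grasp; the last joint's range is limited). The gripper opens to 85 mm and grips with 20 to 120 N. Pads are 22 mm wide; open, the fingers measure 114 mm over their backs; the gripper's body (76 mm by 85 mm) begins 54 mm behind the grasp point. The pads swing forward as they close: fully open they stand 13 mm farther back than shut.
Start: joints at [-1.389, 0.207, 1.542, -0, 1.393, -0.15], TCP at [0.188, -0.543, 0.245] pointing down, gripper open.
Joint ranges: [-2.73, 2.73], [-0.86, 2.22], [0.23, 2.46], [-1.11, 4.25], [0.08, 2.63], [-2.82, 2.82]. Speed limits (rad/s): [2.79, 2.79, 3.14, 3.14, 3.14, 3.14].

### API

Orientations are given as a 3x3 rotation matrix whose columns are the frame's x, y, z axes.
In Python, from workcell import monitor, eyes, manip, nets gives the robot as it stands. The module is installed in compiled form; this text tells all that it offers.
- The arm moves only by the tool play_rows, never from a script. Its argument "targets" is a list that holds one entry, the list of rows, each a list of 7 numbers: the shift along the tool's x, y, z in m, then the turn, a rotation vector about the tool's x, y, z in rad, then the finger opening in m, from 0 to 0.0854. In form: [[[dx, dy, dz, ax, ay, az, hand], ...]]. A call has exactly 5 rows; each row is the pose to reach, as a shift and turn from the pose commanded when the call began, along the tool's axes at that moment; what a row does not reach only later rows make up. A row lasts 1/10 s, in which the tool goes at most 50 mm and 8.59 degrees, less where a joint would pass 70% of its speed; a pose out of reach is approached as far as the arm can. A call with a gripper value outside its range is refused whole. The fingers move at their own pace and stop on an object; "squeeze" is the grip in N (left out, the last holds). Time passes only in rows, so rows that repeat a pose let the fingers close, or fill a call up. It gives the time, the measured TCP pose, the force and the opening at its end, in the units of the state.
- monitor.state(): the state, without advancing time (a new reading comes with each control period).
- eyes.snapshot(name): name is "side" or "top" or "wrist"; returns a dict with "image" (480x640x3 uint8, red, green, blue), "fovy" (degrees; the focal length in pixels is half the picture's height over the tangent of half this angle, whatever the lens; pixels are square), "cx", "cy" (the principal point, pixels), "R" (3x3) and "t" (3): a world point X has camera coordinates R X + t; the wrist camera has in their place "mount" (4x4, takes a point from camera to tool coordinates, whose origin is the TCP and whose axes are the tool frame's). Camera axes: x right, y down, z forward; pixel columns grow to the right and rows downward; lengths in m; the calibration is good to about 2 mm. A picture is of the moment at which its call begins: read the wrist's pose just before it. There is no depth.
- manip.finish_job(): hands the job in, once; it reports no verdict.
Trained networks look in a picture, given as the dict that the camera call returned (one of the last four; its "shot" number tells which), for a name from the list of things; names that differ only in an ending like _2 or _b are one class to them, and where a whole thing is asked for, a point or a joint stands for the part that bears it (a point fixed in the world has none). Each returns a list of dicts, best first, with "score" (0 to 1); they miss things now and then, are a little off and sometimes report something else, mostly with a low value. They report only what shows in the picture. A call takes as long as a camera call.
- nets.find_in(label, picture): "rect" ([left, top, right, bottom] in pixels, round what is visible of it).
- nets.trace(label, picture): "pixels" (480x640 bool, what is visible of it) and "rect" ([left, top, right, bottom] in pixels, round what is visible of it).
- nets.mark_of(label, picture): "xy" ([column, row] in pixels: a listed point, or the origin of a listed thing).
The state is a dict: "clock": time; "joint_pos": joint angles; "qvel": joint speeds; "joint_efforts": joint torques, N m; "tcp_pos": TCP position; "tcp_rot": TCP orientation; "ft_force": force on the tool from outside, world axes, zero at the start; "moment": the same for the moment, N m; "width": opening from 0.0 (shut) to 1.0 (fully open).
Only numpy, scipy, OpenCV 4.12 (cv2) and the standard library are available. Lean on these libraries where they do the work, as an engineer would, in place of code of your own. Each camera call takes 0.05 s, during which the arm holds its last target.

### The job

The strap cutter's knives are to be changed: by its black thumb knob lift the gravity latch bar free of its keeper, feeling your way and never forcing bar against keeper, then swing the yellow guard gate open under control. Push it on past the sprung ball catch so that it stands open by itself when you let go; do not let it fly or slam, and leave the tools on the bench where they are.

Things in the scene. Friction and masses are not known exactly. Their poses are not given: they have to be found in the camera images.
- cutter: bench strap cutter fixed to the bench, green base 360 x 360 mm. Origin: underside of the base; its -x is the machine's front (towards the robot, yaw varies), +y the hinge and motor side. In its front a yellow mesh guard gate hangs between two posts: hinge axis at x -130, y +130 mm, latch post at x -130, y -132 mm, 25 mm square, 235 mm high. All behind the gate is below 190 mm.
- gate_hinge (a point): point on the gate's vertical hinge axis, 200 mm above the bench; does not move. A spring hinge always pushes the gate shut (0.12 N m when shut, 0.26 N m when open): let go short of the hold-open catch it slams shut. Gate frame 16 mm thick, 243 mm from hinge axis to free edge, 21 to 165 mm above the bench, 0.7 kg.
- gate (a joint): turn of the guard gate, rad: 0 shut; grows as its free end swings towards the robot and on round to the cutter's +y side (clockwise seen from above); stopped by a buffer at 1.72. It rides over the hold-open ball at 1.55 and then stands by itself at about 1.60 to 1.64.
- hold_open (a point): the sprung steel ball of the hold-open catch, on a low foot of the base in front of the hinge (ball top 25 mm above the bench, 130 mm from the hinge axis; does not move aside from sinking in). A rod under the gate meets it at gate 1.47 and rides over it at 1.55 rad; that takes about 3.5 N at the knob besides the spring. Then the ball keeps the gate from swinging back.
- latch_bar (a joint): lift of the gravity latch bar, rad: 0 level at rest, grows as its free end rises, limit 0.4. Flat steel bar 8 mm thick, 20 mm high, 150 mm above the bench at its middle, on the gate's front, its plane 18 mm in front of the gate's. Pivot 75 mm, free end 285 mm from the hinge axis. Takes about 2.5 N at the knob to lift; falls back by its weight.
- thumb_knob (a point): centre of the black ball knob, 28 mm diameter, on a 9 mm stem on the bar; bar and gate are moved by it. Shut and at rest it is 202 mm above the bench, 215 mm from the hinge axis. From the bar's pivot it lies 140 mm towards the free end and 52 mm up, and circles the pivot as the bar lifts (0.2 rad: 27 mm up, 13 mm towards the pivot). Clear space round it down to 170 mm.
- latch_post (a point): centre of the latch post's front face, 166 mm above the bench; fixed. Here sits the keeper, a C-shaped steel hook 10 mm wide, 262 mm from the hinge axis, that holds the bar: a front lip 4 mm before the bar and, 27 mm above the lip's top, a flange over the bar. The bar leaves it only forwards, through the gap between lip and flange, with 3 to 6 mm play in height (2 to 4 at the knob).
- keeper_plate: slotted back plate of the keeper, 22 x 126 mm, on the latch post's front; origin as point latch_post. The hook is clamped in its slot at a height NOT measured: lip top 146 to 186 mm above the bench, so the bar end must rise 6 to 46 mm. Raise it slowly until a sudden rise of 2-3 N shows it at the flange, ease off under 1 mm at the knob, then swing. Over 10 N between bar and hook bends them. Out at gate 0.12.
- awl: awl with a wooden handle, 150 mm long, lying near the front of the gate, outside its swing. Leave alone.
- slicker: turned wooden edge slicker, 107 mm tall, standing in front of the machine, outside the gate's swing. Leave alone.
- end_die: steel strap-end die, 55 x 40 x 43 mm, to the right of the machine's front. Leave alone.
- mallet: wooden mallet lying on the right, head 68 mm diameter. Leave alone.
- dye_bottle: amber bottle 120 mm tall on the left. Leave alone.
- rivet_jar: clear jar with a steel lid, 85 mm tall, on the left. Leave alone.
- steel_rule: steel rule 300 x 30 x 4 mm on the bench at the right. Leave alone.

How it is judged:
By the outcome, as a careful person would: the job done as asked, in the order asked, and still so for the second after the job is handed in, with the robot touching nothing.
It also fails if it takes over 70 s, if anything falls off the work surface, if the arm or the gripper's body presses on something with over 40 N, if the wrist force passes 120 N, or if a joint passes its speed limit or range.

## Working session

There is one attempt and no reset: what is moved stays moved. The work goes in short steps, Python scripts to look and compute and a tool call to move; the robot and the scene stay as the last step left them, time stands still between calls to the robot, and variables do not carry over. Pictures are saved under pics/ and viewed, and the job is handed in when it is done.

Besides the shell and the picture viewer there is one more tool, called as name(argument=value, ...), one argument or row to a line, values as JSON. play_rows: Moves the arm, as the interface text tells. Its arguments: {"type":"object","properties":{"targets":{"type":"array"},"squeeze":{"type":"number"}},"required":["targets"]}

```bash
mkdir -p pics
cat > h.py <<'E'
import numpy as np,cv2
from workcell import monitor, eyes, manip, nets
def shot(n,name):
    p=eyes.snapshot(n); cv2.imwrite(f'pics/{name}.png',p['image'][:,:,::-1]); return p
def cam(p,st=None):
    f=240/np.tan(np.radians(p['fovy'])/2)
    if 'R' in p: R=np.array(p['R']);t=np.array(p['t'])
    else:
        M=np.array(p['mount']);Rt=np.array(st['tcp_rot']);T=Rt@M[:3,:3];o=Rt@M[:3,3]+np.array(st['tcp_pos']);R=T.T;t=-R@o
    return f,p['cx'],p['cy'],R,t
def ray(c,xy):
    f,cx,cy,R,t=c
    d=R.T@np.array([(xy[0]-cx)/f,(xy[1]-cy)/f,1]);return -R.T@t,d/np.linalg.norm(d)
def proj(c,X):
    f,cx,cy,R,t=c;q=R@np.array(X)+t;return np.array([f*q[0]/q[2]+cx,f*q[1]/q[2]+cy])
def atz(c,xy,z):
    o,d=ray(c,xy);return o+d*(z-o[2])/d[2]
def tri(rs):
    A=0;b=0
    for o,d in rs:
        P=np.eye(3)-np.outer(d,d);A=A+P;b=b+P@o
    X=np.linalg.solve(A,b);return X,[np.linalg.norm((np.eye(3)-np.outer(d,d))@(X-o)) for o,d in rs]
E
python3 - <<'E'
from h import *
np.set_printoptions(precision=4,suppress=True)
s=monitor.state();print(s['clock'],s['tcp_pos'],s['tcp_rot'],s['width'],manip.tip_reach)
P={}
for n in('side','top','wrist'):
    p=shot(n,n+'0');P[n]=cam(p,s)
    for l in('thumb_knob','gate_hinge','hold_open','latch_post','cutter','keeper_plate','awl','slicker','end_die','mallet'):
        r=nets.mark_of(l,p)
        print(n,l,[(np.round(q['xy'],1),round(q['score'],2)) for q in r[:2]])
E
```

```text
0.0 [ 0.1877 -0.5427  0.2441] [[-0.0005  0.3267 -0.9451]
 [ 0.0022 -0.9451 -0.3267]
 [-1.     -0.0023 -0.0003]] 1.0005388433965705 0.014
side thumb_knob [(array([408.6, 240.6]), 0.66)]
side gate_hinge [(array([378.6, 199. ]), 0.57), (array([417. , 265.2]), 0.46)]
side hold_open [(array([334.2, 261.2]), 0.77), (array([431.6, 367.4]), 0.25)]
side latch_post [(array([413.4, 263.9]), 0.89)]
side cutter [(array([438.1, 281.2]), 0.72), (array([306.9, 312.5]), 0.53)]
side keeper_plate [(array([414.3, 266.4]), 0.7), (array([412.5, 267.2]), 0.33)]
side awl [(array([257.6, 415.9]), 0.57), (array([375.7, 342.5]), 0.53)]
side slicker [(array([302.8, 310.9]), 0.57)]
side end_die [(array([431.4, 365.2]), 0.59)]
side mallet [(array([413. , 264.8]), 0.17)]
top thumb_knob [(array([365.9, 185.1]), 0.61), (array([413.9, 206.2]), 0.58)]
top gate_hinge [(array([297.3, 171. ]), 0.76)]
top hold_open [(array([294.4, 228.7]), 0.61)]
top latch_post [(array([382.2, 185.5]), 0.56)]
top cutter [(array([336.6, 160.1]), 0.63)]
top keeper_plate [(array([381.3, 187.1]), 0.61), (array([367.5, 185.7]), 0.3)]
top awl [(array([380.6, 229.7]), 0.61)]
top slicker [(array([381.5, 184.9]), 0.65), (array([338.9, 266.9]), 0.51)]
top end_die [(array([412.9, 208.6]), 0.49)]
top mallet [(array([484.6, 268.5]), 0.78), (array([337.5, 159.4]), 0.47)]
wrist thumb_knob []
wrist gate_hinge []
wrist hold_open []
wrist latch_post []
wrist cutter []
wrist keeper_plate []
wrist awl []
wrist slicker []
wrist end_die []
wrist mallet []
```

View pics/side0.png

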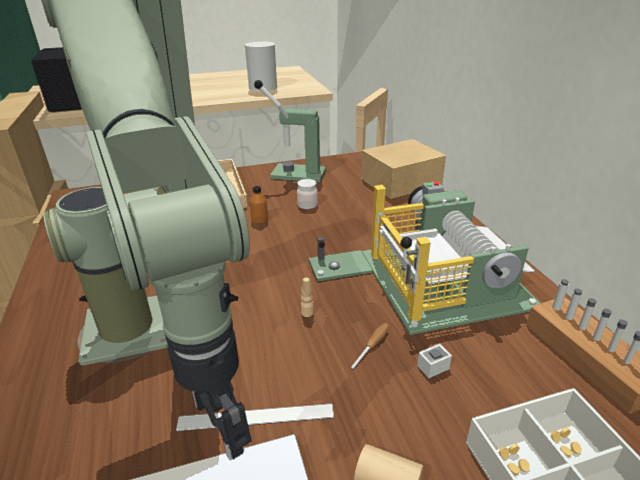

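View pics/top0.png

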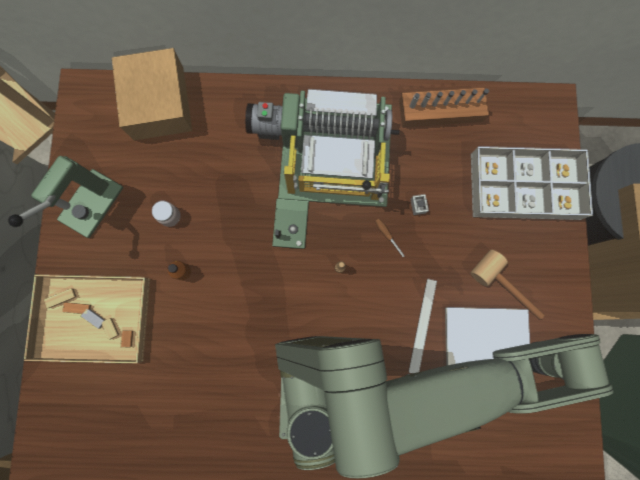

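Run:
```python
from h import *
np.set_printoptions(precision=4,suppress=True)
S=shot('side','s1');T=shot('top','t1');cs=cam(S);ct=cam(T)
for l in('thumb_knob','gate_hinge','hold_open','latch_post','cutter','slicker','awl'):
    a=nets.mark_of(l,S);b=nets.mark_of(l,T)
    for qa in a[:2]:
      for qb in b[:2]:
        X,e=tri([ray(cs,qa['xy']),ray(ct,qb['xy'])]);print(l,X,np.round(e,4),qa['score'],qb['score'])
print(-cs[3].T@cs[4],-ct[3].T@ct[4],cs[0],ct[0])
```

```text
thumb_knob [ 0.6535 -0.1409  0.1996] [0.003 0.003] 0.64 0.91
gate_hinge [0.6778 0.0671 0.2056] [0.0084 0.0084] 0.65 0.63
gate_hinge [0.5036 0.0563 0.2635] [0.1573 0.1573] 0.22 0.63
hold_open [0.5463 0.07   0.025 ] [0.0026 0.0026] 0.92 0.68
hold_open [ 0.6753  0.5773 -0.3452] [0.0324 0.0324] 0.92 0.31
latch_post [ 0.6506 -0.1984  0.1735] [0.005 0.005] 0.7 0.89
latch_post [ 0.774   0.0659 -0.0376] [0.0207 0.0207] 0.7 0.62
cutter [ 0.8104 -0.0561 -0.0096] [0.0013 0.0013] 0.91 0.84
slicker [ 0.4322 -0.0827 -0.0047] [0.0091 0.0091] 0.9 0.46
slicker [ 0.5279 -0.1984  0.1378] [0.139 0.139] 0.9 0.32
awl [ 0.5534 -0.2209  0.0096] [0.0006 0.0006] 0.84 0.67
awl [ 0.5201 -0.1021 -0.0958] [0.0822 0.0822] 0.84 0.4
[ 0.2062 -0.9647  0.783 ] [0.2739 0.0101 1.5321] 474.83435993057 473.12797273721503
```

Both views agree. The knob is at about (366,185) in the top view and (408,241) in the side view. I'll fit the cutter pose from all the marks.

```bash
cat > fit.py <<'E'
from h import *
from scipy.optimize import least_squares
L={'gate_hinge':(-.13,.13,.2),'latch_post':(-.1445,-.132,.166),'thumb_knob':(-.148,-.085,.202),'cutter':(0,0,0)}
def w(p,X):
    c,s=np.cos(p[2]),np.sin(p[2]);return np.array([p[0]+c*X[0]-s*X[1],p[1]+s*X[0]+c*X[1],X[2]])
def fit(obs,p0):
    f=lambda p:np.concatenate([(proj(c,w(p,L[l]))-xy)*sc for c,l,xy,sc in obs])
    r=least_squares(f,p0,loss='soft_l1',f_scale=1.5);return r.x,f(r.x).reshape(-1,2)
E
python3 - <<'E'
from fit import *
np.set_printoptions(precision=4,suppress=True)
obs=[];p0=[.81,-.056,-.03]
for n in('side','top'):
    p=shot(n,n+'2');c=cam(p)
    for l in L:
        for q in nets.mark_of(l,p)[:2]:
            if np.linalg.norm(proj(c,w(p0,L[l]))-q['xy'])<15: obs.append((c,l,np.array(q['xy']),1.0))
p,r=fit(obs,p0)
print(p)
for o,e in zip(obs,r):print(o[1],o[2],e)
for l in L:print(l,w(p,L[l]))
print(monitor.state()['clock'])
E
```

```text
[ 0.8021 -0.0628 -0.0211]
gate_hinge [376.3 200.2] [2.6203 0.6523]
latch_post [411.3 267.4] [ 4.0645 -0.8014]
thumb_knob [407.9 241.6] [-1.3949  0.9766]
cutter [437.2 281.2] [ 0.1043 -0.4375]
gate_hinge [296.4 172.4] [-2.7368  3.632 ]
latch_post [382.8 185.2] [-1.3637  3.0221]
thumb_knob [366.1 186. ] [ 1.022  -0.6741]
cutter [335.6 158.3] [ 0.5969 -0.2105]
gate_hinge [0.6748 0.0699 0.2   ]
latch_post [ 0.6548 -0.1917  0.166 ]
thumb_knob [ 0.6523 -0.1447  0.202 ]
cutter [ 0.8021 -0.0628  0.    ]
2.95
```

```bash
cat > mv.py <<'E'
from h import *
from scipy.spatial.transform import Rotation as Ro
def Rdown(yaw): # tool x down, y at heading yaw
    x=np.array([0,0,-1.]);y=np.array([np.cos(yaw),np.sin(yaw),0]);return np.stack([x,y,np.cross(x,y)],1)
def rel(p,R,s=None):
    s=s or monitor.state();R0=np.array(s['tcp_rot'])
    return R0.T@(np.array(p)-s['tcp_pos']),Ro.from_matrix(R0.T@R).as_rotvec()
E
python3 - <<'E'
from mv import *
np.set_printoptions(precision=4,suppress=True)
p=eyes.snapshot('wrist');print(np.array(p['mount']),p['fovy'])
print(rel([.50,-.15,.36],Rdown(-.03)))
im=cv2.imread('pics/side2.png');cv2.imwrite('pics/z.png',cv2.resize(im[180:330,350:470],None,fx=5,fy=4*1.0,interpolation=cv2.INTER_CUBIC))
E
```

```text
[[ 0.0002 -0.2617  0.9652 -0.129 ]
 [ 1.     -0.0001 -0.0002  0.0005]
 [ 0.0001  0.9652  0.2617 -0.0669]
 [ 0.      0.      0.      1.    ]] 60.37809375646426
(array([-0.1147, -0.2699, -0.4236]), array([-1.208,  0.   ,  0.   ]))
```

View pics/z.png

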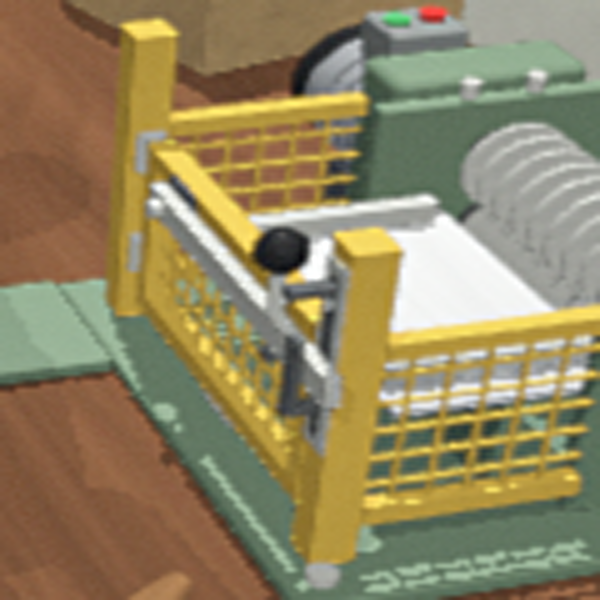

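Run:
```python
from fit import *
from mv import *
np.set_printoptions(precision=4,suppress=True)
p=eyes.snapshot('side');c=cam(p)
P=[.8021,-.0628,-.0211]
for z in(.14,.146,.156,.166,.176,.186,.196,.206): print(z,proj(c,w(P,(-.158,-.132,z))),)
print(proj(c,w(P,(-.152,-.155,.14))),proj(c,w(P,(-.148,-.155,.16))))
x=np.array([.866,0,-.5]);y=np.array([0,-1.,0]);R=np.stack([x,y,np.cross(x,y)],1)
print(rel([.42,-.17,.27],R))
print(rel([.34,-.40,.34],Rdown(-1.4)))
```

```text
0.14 [408.8613 276.9762]
0.146 [409.088  274.8355]
0.156 [409.4687 271.2392]
0.166 [409.8533 267.6069]
0.176 [410.2418 263.9379]
0.186 [410.6342 260.2319]
0.196 [411.0305 256.4881]
0.206 [411.431 252.706]
[415.6852 282.3943] [418.1851 274.8342]
(array([-0.0247, -0.2771, -0.3414]), array([0.3017, 1.0372, 0.1742]))
(array([-0.0947, -0.0859, -0.1907]), array([ 0.162,  0.   , -0.   ]))
```

play_rows(
  targets=[
    [[-0.01,-0.028,-0.034,0.03,0.104,0.017,0.085],[-0.02,-0.056,-0.068,0.06,0.207,0.035,0.085],[-0.03,-0.084,-0.102,0.09,0.311,0.052,0.085],[-0.04,-0.112,-0.136,0.12,0.415,0.07,0.085],[-0.05,-0.14,-0.17,0.15,0.519,0.087,0.085]],
  ],
)

```text
clock: 3.55
tcp_pos: [0.3036, -0.3546, 0.2963]
tcp_rot: [[0.504, 0.165, -0.848], [0.044, -0.985, -0.165], [-0.863, 0.046, -0.503]]
ft_force: [-1.2, -0.2, 0.3]
width: 0.993
```

Run:
```python
from mv import *
np.set_printoptions(precision=4,suppress=True)
x=np.array([.866,0,-.5]);y=np.array([0,-1.,0]);R=np.stack([x,y,np.cross(x,y)],1)
s=monitor.state();print(s['tcp_pos'],s['tcp_rot'],s['ft_force'],s['clock'])
print(rel([.42,-.17,.27],R))
```

```text
[ 0.3036 -0.3546  0.2963] [[ 0.5036  0.1647 -0.8481]
 [ 0.0439 -0.9853 -0.1652]
 [-0.8628  0.0459 -0.5034]] [-1.2415 -0.2213  0.3432] 3.55
(array([ 0.0894, -0.1639, -0.116 ]), array([0.151 , 0.5139, 0.0859]))
```

play_rows(
  targets=[
    [[0.02,-0.038,-0.028,0.035,0.12,0.02,0.085],[0.04,-0.076,-0.056,0.07,0.24,0.04,0.085],[0.062,-0.114,-0.084,0.105,0.36,0.06,0.085],[0.089,-0.164,-0.116,0.14,0.48,0.08,0.085],[0.089,-0.164,-0.116,0.15,0.514,0.086,0.085]],
  ],
)

```text
clock: 4.05
tcp_pos: [0.4174, -0.1647, 0.2637]
tcp_rot: [[0.863, 0.004, -0.505], [0.007, -1.0, 0.005], [-0.505, -0.008, -0.863]]
ft_force: [0.5, 0.5, -0.3]
width: 0.995
```

Run:
```python
from fit import *
np.set_printoptions(precision=4,suppress=True)
s=monitor.state();print(s['tcp_pos'],s['tcp_rot'],s['ft_force'],s['clock'],np.abs(s['qvel']).max())
p=shot('wrist','w1');c=cam(p,s)
P=[.8021,-.0628,-.0211]
for l in list(L)+['hold_open','keeper_plate']:
    for q in nets.mark_of(l,p)[:2]: print(l,np.round(q['xy'],1),round(q['score'],2),proj(c,w(P,L[l])) if l in L else '')
```

```text
[ 0.4174 -0.1647  0.2637] [[ 0.8632  0.0039 -0.5048]
 [ 0.0073 -1.      0.0048]
 [-0.5048 -0.0078 -0.8632]] [ 0.4644  0.4796 -0.2732] 4.05 0.5089529846297299
gate_hinge [ 67.9 118.5] 0.71 [ 61.9312 119.5722]
latch_post [349.9 161.5] 0.86 [354.0267 163.0112]
thumb_knob [297.4 126. ] 0.95 [300.6045 129.6245]
cutter [257.  197.8] 0.77 [255.0431 199.4489]
cutter [352.5 158.8] 0.59 [255.0431 199.4489]
hold_open [ 82.7 345. ] 0.74
```

View pics/w1.png

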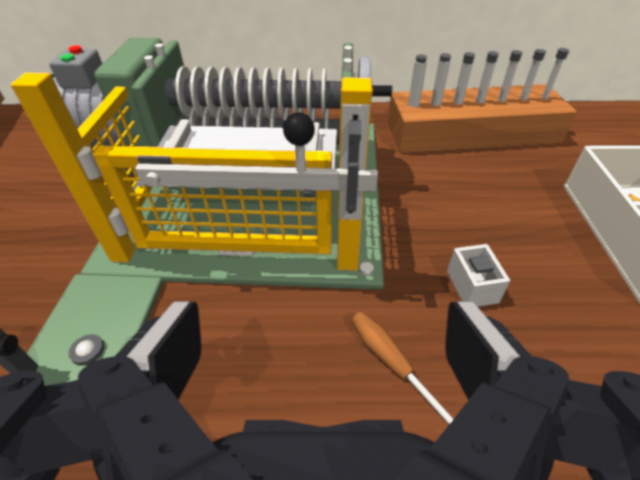

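Clear wrist view: knob at (298,128), keeper at about (353,165), ball at (85,347). I'll take a settled shot, zoom in and refit.

Run:
```python
from fit import *
np.set_printoptions(precision=4,suppress=True)
s=monitor.state();p=shot('wrist','w2');c=cam(p,s);print(s['tcp_pos'],np.abs(s['qvel']).max())
np.save('c2.npy',np.array([c],dtype=object),allow_pickle=True)
obs=[];p0=[.8021,-.0628,-.0211]
for n in('wrist','side','top'):
    if n!='wrist': p=shot(n,n+'3');c=cam(p)
    for l in L:
        for q in nets.mark_of(l,p)[:2]:
            if np.linalg.norm(proj(c,w(p0,L[l]))-q['xy'])<15: obs.append((c,l,np.array(q['xy']),.5 if n=='wrist' else 1))
p,r=fit(obs,p0)
print(p)
for o,e in zip(obs,r):print(o[1],o[2],e)
for l in L:print(l,w(p,L[l]))
k=[ray(o[0],o[2]) for o in obs if o[1]=='thumb_knob'];print(tri(k))
c=obs[0][0]
for z in(.140,.146,.156,.166,.176,.186,.196,.206): print(z,proj(c,w(p,(-.158,-.132,z))))
im=cv2.imread('pics/w2.png');cv2.imwrite('pics/z2.png',cv2.resize(im[70:290,270:400],None,fx=4,fy=600/220,interpolation=cv2.INTER_CUBIC))
print(monitor.state()['clock'])
```

```text
[ 0.4188 -0.173   0.2708] 0.005062333409241971
[ 0.8044 -0.0634 -0.041 ]
gate_hinge [ 55.4 123.7] [-1.3374 -0.3779]
latch_post [340.7 168.9] [-0.281   1.0999]
thumb_knob [284.9 137.1] [0.9304 0.2773]
cutter [250.8 202.6] [-1.6701  0.158 ]
gate_hinge [379.4 199.3] [0.983  0.9669]
latch_post [409.7 265.5] [5.1189 0.5357]
thumb_knob [408.5 237.5] [-2.1508  4.4874]
cutter [436.9 281.5] [ 1.2842 -0.775 ]
gate_hinge [295.1 173.8] [-2.0357  0.5563]
latch_post [383.6 187.7] [-2.953   0.5571]
thumb_knob [364.4 185. ] [1.8994 0.0503]
cutter [335.  160.5] [ 1.3829 -3.0727]
gate_hinge [0.6799 0.0718 0.2   ]
latch_post [ 0.6546 -0.1894  0.166 ]
thumb_knob [ 0.6531 -0.1423  0.202 ]
cutter [ 0.8044 -0.0634  0.    ]
(array([ 0.6552, -0.1383,  0.2058]), [np.float64(0.004507216032914076), np.float64(0.006456432615852653), np.float64(0.003585145944284501)])
0.14 [339.0561 202.1294]
0.146 [339.2563 197.2129]
0.156 [339.6001 188.7724]
0.166 [339.9569 180.0088]
0.176 [340.3277 170.9032]
0.186 [340.7132 161.4351]
0.196 [341.1145 151.5825]
0.206 [341.5323 141.3214]
5.15
```

View pics/z2.png

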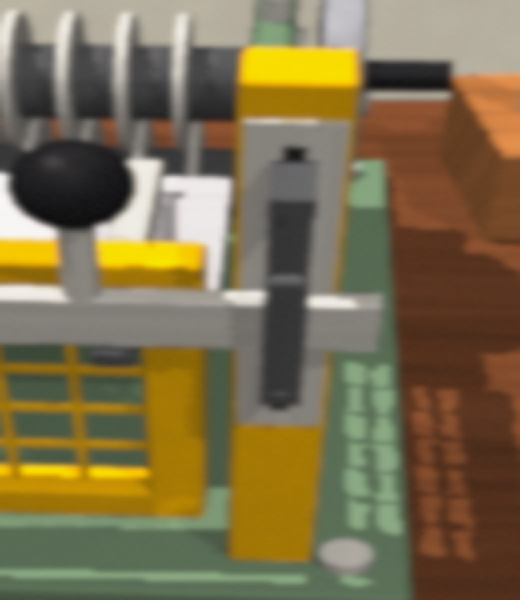

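Run:
```python
from mv import *
np.set_printoptions(precision=4,suppress=True)
print(rel([.5,-.16,.33],Rdown(-.04)));print(rel([.653,-.142,.30],Rdown(-.04)));print(monitor.state()['joint_pos'])
```

```text
(array([ 0.0396, -0.0105, -0.0938]), array([-1.3764, -0.8248, -0.7909]))
(array([ 0.1869, -0.0282, -0.145 ]), array([-1.3764, -0.8248, -0.7909]))
[-1.2059 -0.5072  2.4273  1.143   1.0922 -0.1446]
```

play_rows(
  targets=[
    [[0.008,-0.002,-0.019,-0.11,-0.066,-0.063,0.06],[0.016,-0.004,-0.038,-0.22,-0.132,-0.127,0.06],[0.024,-0.006,-0.056,-0.33,-0.198,-0.19,0.06],[0.032,-0.008,-0.075,-0.44,-0.264,-0.253,0.06],[0.04,-0.01,-0.094,-0.55,-0.33,-0.316,0.06]],
  ],
)

```text
clock: 5.65
tcp_pos: [0.5011, -0.1606, 0.3305]
tcp_rot: [[0.58, 0.56, -0.592], [0.204, -0.803, -0.56], [-0.789, 0.204, -0.58]]
ft_force: [-0.6, -0.1, 0.1]
width: 0.7
```

Run:
```python
from mv import *
np.set_printoptions(precision=4,suppress=True)
print(rel([.58,-.15,.33],Rdown(-.04)));print(rel([.653,-.142,.30],Rdown(-.04)));print(monitor.state()['joint_pos'])
```

```text
(array([ 0.0483,  0.0355, -0.0523]), array([-0.8225, -0.4919, -0.4724]))
(array([ 0.1159,  0.0638, -0.0826]), array([-0.8225, -0.4919, -0.4724]))
[-0.8186 -0.2173  1.9186  0.6438  1.2156 -0.0849]
```

play_rows(
  targets=[
    [[0.01,0.007,-0.01,-0.107,-0.064,-0.061,0.06],[0.019,0.014,-0.021,-0.214,-0.128,-0.123,0.06],[0.029,0.021,-0.031,-0.32,-0.192,-0.184,0.06],[0.039,0.028,-0.042,-0.427,-0.256,-0.246,0.06],[0.048,0.035,-0.052,-0.534,-0.32,-0.307,0.06]],
  ],
)

```text
clock: 6.15
tcp_pos: [0.5796, -0.1501, 0.3296]
tcp_rot: [[0.192, 0.933, -0.305], [0.137, -0.333, -0.933], [-0.972, 0.137, -0.192]]
ft_force: [0.3, -0.5, 0.1]
width: 0.7
```

Run:
```python
from mv import *
np.set_printoptions(precision=4,suppress=True)
print(rel([.653,-.142,.27],Rdown(-.04)));print(monitor.state()['joint_pos'])
```

```text
(array([ 0.0731,  0.0576, -0.0185]), array([-0.2884, -0.1725, -0.1651]))
[-0.5076  0.117   1.4888  0.2169  1.4359 -0.1964]
```

play_rows(
  targets=[
    [[0.015,0.012,-0.004,-0.096,-0.0575,-0.055,0.06],[0.03,0.024,-0.008,-0.192,-0.115,-0.11,0.06],[0.05,0.04,-0.013,-0.288,-0.1725,-0.165,0.06],[0.073,0.0575,-0.0185,-0.288,-0.1725,-0.165,0.06],[0.073,0.0575,-0.0185,-0.288,-0.1725,-0.165,0.06]],
  ],
)

```text
clock: 6.65
tcp_pos: [0.6526, -0.1402, 0.2649]
tcp_rot: [[-0.004, 0.999, -0.042], [0.006, -0.042, -0.999], [-1.0, -0.004, -0.005]]
ft_force: [-0.0, 0.2, -0.3]
width: 0.701
```

Run:
```python
from fit import *
from mv import *
np.set_printoptions(precision=4,suppress=True)
eyes.snapshot('top')
s=monitor.state();p=shot('wrist','w3');c=cam(p,s);print(s['tcp_pos'],s['ft_force'],s['joint_pos'],np.abs(s['qvel']).max())
print(np.array(s['tcp_rot']))
P=[ 0.8044,-0.0634,-0.041]
for l in list(L):
    for q in nets.mark_of(l,p)[:2]: print(l,np.round(q['xy'],1),round(q['score'],2),proj(c,w(P,L[l])))
for q in nets.trace('thumb_knob',p)[:1]: print(q['rect'],np.argwhere(q['pixels']).mean(0))
```

```text
[ 0.6519 -0.141   0.2669] [-0.6211 -0.2343 -0.7975] [-0.3442  0.3885  1.2648  0.0034  1.4926 -0.3013] 0.06122253302076219
[[-0.0029  0.9991 -0.0431]
 [ 0.0046 -0.0431 -0.9991]
 [-1.     -0.0031 -0.0045]]
latch_post [334.4 322.9] 0.89 [329.8795 322.3844]
thumb_knob [323.2 269.3] 0.77 [323.991  268.5155]
cutter [485.8 109.7] 0.71 [485.6818 108.447 ]
[295.5, 0.0, 349.7, 346.5] [195.1862 323.792 ]
```

View pics/w3.png

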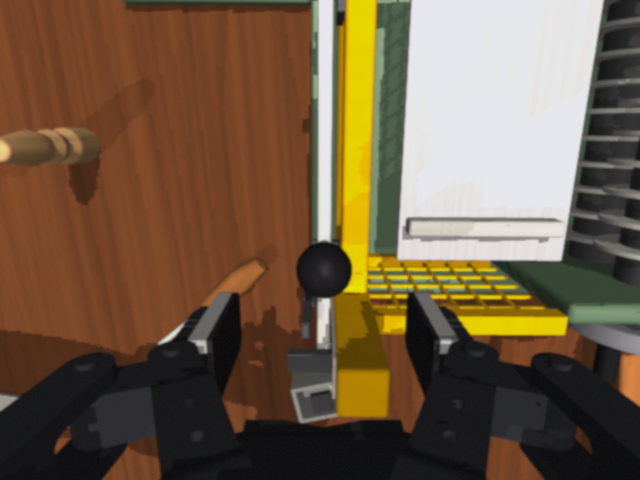

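play_rows(
  targets=[
    [[0.015,0.001,0.002,0,0,0,0.06],[0.03,0.001,0.002,0,0,0,0.06],[0.045,0.001,0.002,0,0,0,0.06],[0.06,0.001,0.002,0,0,0,0.06],[0.069,0.001,0.002,0,0,0,0.06]],
  ],
)

```text
clock: 7.5
tcp_pos: [0.6519, -0.1435, 0.198]
tcp_rot: [[-0.001, 0.999, -0.045], [0.004, -0.045, -0.999], [-1.0, -0.002, -0.004]]
ft_force: [0.3, 0.0, 0.3]
width: 0.702
```

play_rows(
  targets=[
    [[0,0,0,0,0,0,0.05],[0,0,0,0,0,0,0.04],[0,0,0,0,0,0,0.035],[0,0,0,0,0,0,0.032],[0,0,0,0,0,0,0.032]],
  ],
  squeeze=20,
)

```text
clock: 8.0
tcp_pos: [0.6537, -0.1442, 0.2023]
tcp_rot: [[0.004, 0.999, -0.045], [0.002, -0.045, -0.999], [-1.0, 0.004, -0.002]]
ft_force: [-0.1, 0.1, 1.2]
width: 0.372
```

Run:
```python
from mv import *
np.set_printoptions(precision=4,suppress=True)
s=monitor.state();print(s['tcp_pos'],s['ft_force'],s['moment'],s['width'],s['clock'])
shot('wrist','w4');print(monitor.state()['ft_force'])
```

```text
[ 0.6537 -0.1442  0.2023] [-0.1303  0.1111  1.1878] [-0.003   0.0102 -0.001 ] 0.3719624985410478 8.0
[ 0.7161  0.5713 -0.0297]
```

View pics/w4.png

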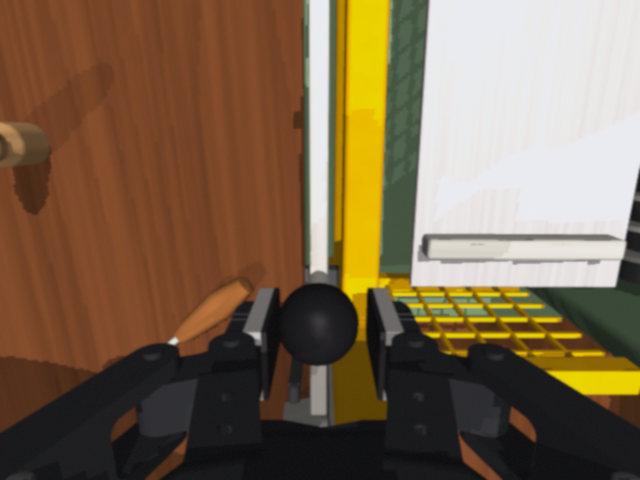

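Run:
```python
from mv import *
np.set_printoptions(precision=4,suppress=True)
for i in range(3):
    s=monitor.state();print(s['tcp_pos'],s['ft_force'],s['clock']);eyes.snapshot('top')
```

```text
[ 0.6536 -0.1441  0.2021] [ 0.7161  0.5713 -0.0297] 8.05
[ 0.6535 -0.1441  0.2019] [0.3069 0.7968 0.1813] 8.1
[ 0.6534 -0.1441  0.2017] [-0.3531 -1.1774 -0.4434] 8.15
```

play_rows(
  targets=[
    [[0.002,-0.002,-0.001,0,0,0,0.032],[0.004,-0.002,-0.001,0,0,0,0.032],[0.004,-0.002,-0.001,0,0,0,0.03],[0.004,-0.002,-0.001,0,0,0,0.024],[0.004,-0.002,-0.001,0,0,0,0.02]],
  ],
  squeeze=25,
)

```text
clock: 8.7
tcp_pos: [0.6513, -0.1428, 0.1971]
tcp_rot: [[0.002, 0.999, -0.044], [0.003, -0.044, -0.999], [-1.0, 0.002, -0.003]]
ft_force: [0.3, 0.7, -0.7]
width: 0.308
```

play_rows(
  targets=[
    [[0,0,0,0,0,0,0.02],[0,0,0,0,0,0,0.02],[0,0,0,0,0,0,0.02],[0,0,0,0,0,0,0.02],[0,0,0,0,0,0,0.02]],
  ],
)

```text
clock: 9.2
tcp_pos: [0.6512, -0.1428, 0.1971]
tcp_rot: [[0.002, 0.999, -0.045], [0.003, -0.045, -0.999], [-1.0, 0.002, -0.003]]
ft_force: [0.9, 0.8, -1.9]
width: 0.308
```

```bash
cat > st.py <<'E'
from mv import *
np.set_printoptions(precision=4,suppress=True)
F=[];Q=[]
for i in range(4):
    s=monitor.state();F.append(s['ft_force']);Q.append(s['tcp_pos'])
    if i<3: eyes.snapshot('top')
print('F',np.mean(F,0),'pos',np.mean(Q,0),s['tcp_pos'],'w',s['width'],s['clock'],'M',s['moment'])
E
python3 st.py
python3 - <<'E'
import sys
sys.path.insert(0,'.')
from h import *
shot('wrist','/w5')
E
```

```text
F [ 1.1442  0.439  -2.2227] pos [ 0.6512 -0.1428  0.1971] [ 0.6512 -0.1428  0.1971] w 0.3079900539699062 9.35 M [ 0.1756 -0.1758  0.0408]
```

View pics/w5.png

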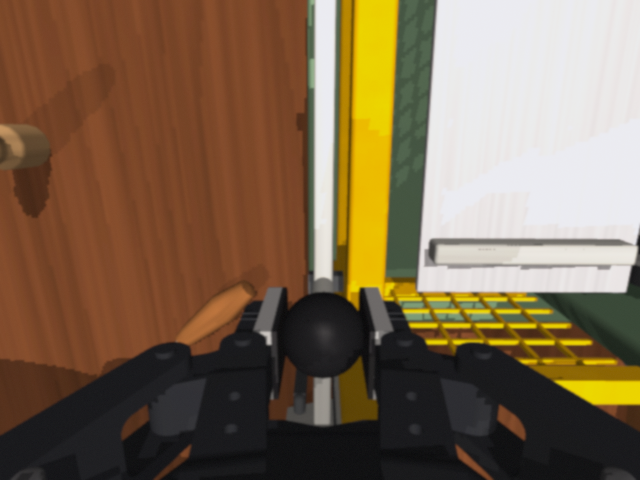

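play_rows(
  targets=[
    [[-0.0014,0,-0.0005,0,-0.01,0,0.02],[-0.0028,0,-0.001,0,-0.02,0,0.02],[-0.0042,0,-0.0015,0,-0.03,0,0.02],[-0.0055,0,-0.002,0,-0.04,0,0.02],[-0.0069,0,-0.0025,0,-0.05,0,0.02]],
  ],
)

```text
clock: 9.9
tcp_pos: [0.6514, -0.1402, 0.2044]
tcp_rot: [[0.0, 0.999, -0.044], [-0.048, -0.044, -0.998], [-0.999, 0.002, 0.048]]
ft_force: [1.3, 2.4, -2.6]
width: 0.306
```

```bash
python3 st.py
```

```text
F [ 1.1447  1.6879 -2.6514] pos [ 0.6515 -0.1401  0.2046] [ 0.6516 -0.1401  0.2045] w 0.3060969316136051 10.05 M [ 0.3569 -0.1434  0.0644]
```

play_rows(
  targets=[
    [[-0.0014,0,-0.0006,0,-0.01,0,0.02],[-0.0028,0,-0.0012,0,-0.02,0,0.02],[-0.0042,0,-0.0018,0,-0.03,0,0.02],[-0.0055,0,-0.0024,0,-0.04,0,0.02],[-0.0069,0,-0.003,0,-0.05,0,0.02]],
  ],
)

```text
clock: 10.55
tcp_pos: [0.6515, -0.1372, 0.2112]
tcp_rot: [[-0.002, 0.999, -0.045], [-0.099, -0.045, -0.994], [-0.995, 0.003, 0.099]]
ft_force: [0.7, 1.2, -1.8]
width: 0.305
```

```bash
python3 st.py
```

```text
F [ 0.8177  1.0696 -1.8024] pos [ 0.6517 -0.1371  0.2114] [ 0.6518 -0.1372  0.2114] w 0.31226899206083664 10.7 M [ 0.2095 -0.052   0.0538]
```

play_rows(
  targets=[
    [[-0.0014,0,-0.0005,0,-0.01,0,0.02],[-0.0028,0,-0.001,0,-0.02,0,0.02],[-0.0042,0,-0.0015,0,-0.03,0,0.02],[-0.0055,0,-0.002,0,-0.04,0,0.02],[-0.0069,0,-0.0025,0,-0.05,0,0.02]],
  ],
)

```text
clock: 11.2
tcp_pos: [0.6517, -0.134, 0.2178]
tcp_rot: [[-0.004, 0.999, -0.044], [-0.148, -0.045, -0.988], [-0.989, 0.003, 0.148]]
ft_force: [0.3, 0.9, -2.4]
width: 0.307
```

```bash
python3 st.py
python3 - <<'E'
from h import *
im=shot('side','s5')['image'][:,:,::-1]
cv2.imwrite('pics/z5.png',cv2.resize(im[180:330,350:470],None,fx=5,fy=4,interpolation=cv2.INTER_CUBIC))
E
```

```text
F [ 0.2782  0.2887 -1.8569] pos [ 0.6518 -0.1339  0.218 ] [ 0.6519 -0.1339  0.218 ] w 0.30805310789767004 11.35 M [ 0.1245 -0.0274  0.092 ]
```

View pics/z5.png

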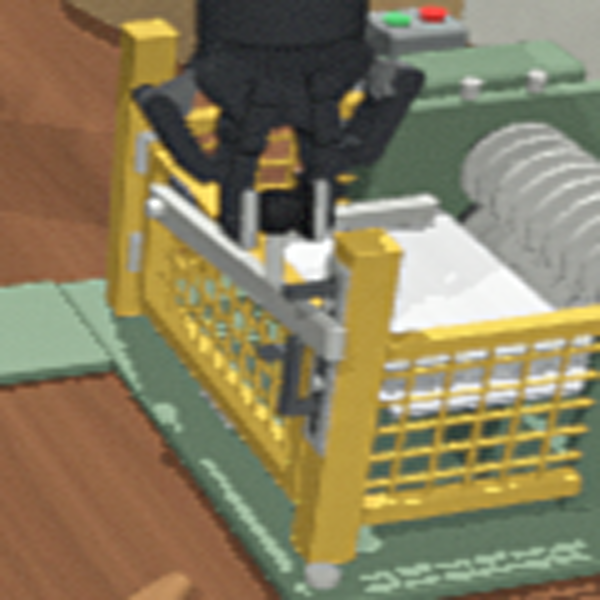

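play_rows(
  targets=[
    [[-0.0003,0,-0.0001,0,-0.002,0,0.02],[-0.0006,0,-0.0002,0,-0.004,0,0.02],[-0.0008,0,-0.0003,0,-0.006,0,0.02],[-0.0011,0,-0.0004,0,-0.008,0,0.02],[-0.0014,0,-0.0005,0,-0.01,0,0.02]],
  ],
)

```text
clock: 11.9
tcp_pos: [0.6517, -0.1334, 0.219]
tcp_rot: [[-0.004, 0.999, -0.045], [-0.157, -0.045, -0.987], [-0.988, 0.003, 0.157]]
ft_force: [0.3, 0.4, -2.2]
width: 0.306
```

```bash
python3 st.py
```

```text
F [ 0.4475 -0.3262 -1.7101] pos [ 0.6517 -0.1334  0.219 ] [ 0.6517 -0.1334  0.2191] w 0.30671599866785454 12.05 M [ 0.0511 -0.0322  0.0113]
```

play_rows(
  targets=[
    [[-0.0003,0,-0.0001,0,-0.002,0,0.02],[-0.0006,0,-0.0002,0,-0.004,0,0.02],[-0.0008,0,-0.0003,0,-0.006,0,0.02],[-0.0011,0,-0.0004,0,-0.008,0,0.02],[-0.0014,0,-0.0005,0,-0.01,0,0.02]],
  ],
)

```text
clock: 12.55
tcp_pos: [0.6517, -0.1327, 0.2203]
tcp_rot: [[-0.005, 0.999, -0.044], [-0.167, -0.045, -0.985], [-0.986, 0.003, 0.167]]
ft_force: [0.6, -0.2, -1.4]
width: 0.31
```

```bash
python3 st.py
```

```text
F [ 0.3497 -0.8754 -1.3963] pos [ 0.6518 -0.1326  0.2204] [ 0.6517 -0.1326  0.2204] w 0.30518340482506956 12.7 M [ 0.024  -0.0273  0.0581]
```

play_rows(
  targets=[
    [[-0.0003,0,-0.0001,0,-0.002,0,0.02],[-0.0006,0,-0.0002,0,-0.004,0,0.02],[-0.0008,0,-0.0003,0,-0.006,0,0.02],[-0.0011,0,-0.0004,0,-0.008,0,0.02],[-0.0014,0,-0.0005,0,-0.01,0,0.02]],
  ],
)

```text
clock: 13.2
tcp_pos: [0.6518, -0.132, 0.2217]
tcp_rot: [[-0.005, 0.999, -0.044], [-0.177, -0.045, -0.983], [-0.984, 0.003, 0.177]]
ft_force: [-0.7, -1.6, -1.4]
width: 0.306
```

```bash
python3 st.py
```

```text
F [-0.2572 -1.9045 -0.7195] pos [ 0.6518 -0.1319  0.2217] [ 0.6518 -0.1319  0.2217] w 0.3030233194922242 13.35 M [-0.1195 -0.0483  0.0754]
```

play_rows(
  targets=[
    [[-0.0003,0,0.0001,0,-0.002,0,0.02],[-0.0006,0,0.0001,0,-0.004,0,0.02],[-0.0008,0,0.0001,0,-0.006,0,0.02],[-0.0011,0,0,0,-0.008,0,0.02],[-0.0014,0,0,0,-0.01,0,0.02]],
  ],
)

```text
clock: 13.85
tcp_pos: [0.6518, -0.1313, 0.2228]
tcp_rot: [[-0.006, 0.999, -0.044], [-0.186, -0.044, -0.982], [-0.983, 0.002, 0.186]]
ft_force: [0.8, -1.4, -2.0]
width: 0.31
```

```bash
python3 st.py
python3 - <<'E'
from h import *
im=shot('side','s6')['image'][:,:,::-1]
cv2.imwrite('pics/z6.png',cv2.resize(im[220:300,380:450],None,fx=8,fy=7.5,interpolation=cv2.INTER_CUBIC))
E
```

```text
F [ 0.3828 -0.1838 -1.7308] pos [ 0.6518 -0.1313  0.2228] [ 0.6518 -0.1313  0.2229] w 0.307043743408746 14.0 M [ 0.127  -0.0533  0.0361]
```

View pics/z6.png

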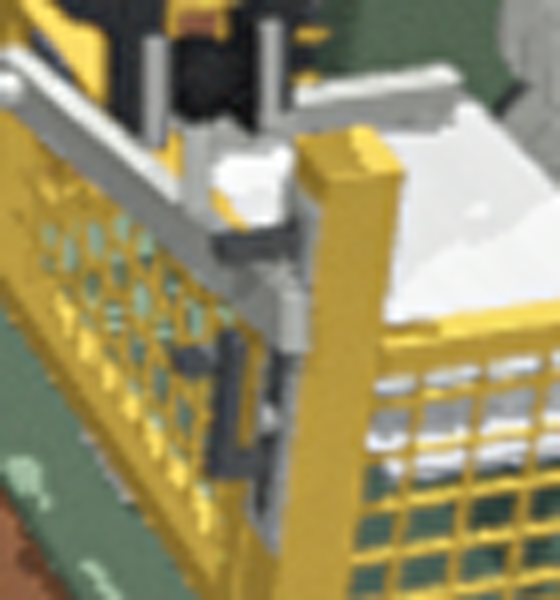

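play_rows(
  targets=[
    [[-0.0003,0,0,0,-0.002,0,0.02],[-0.0005,0,0,0,-0.003,0,0.02],[-0.0007,0,-0.0001,0,-0.005,0,0.02],[-0.0009,0,-0.0001,0,-0.006,0,0.02],[-0.0011,0,-0.0002,0,-0.008,0,0.02]],
  ],
)

```text
clock: 14.55
tcp_pos: [0.6517, -0.1308, 0.2237]
tcp_rot: [[-0.006, 0.999, -0.044], [-0.194, -0.044, -0.98], [-0.981, 0.002, 0.194]]
ft_force: [1.4, 1.0, -2.8]
width: 0.31
```

```bash
python3 st.py
```

```text
F [ 0.9577  1.3572 -3.0349] pos [ 0.6517 -0.1308  0.2237] [ 0.6517 -0.1308  0.2238] w 0.307457649352382 14.7 M [ 0.4516 -0.0715 -0.0119]
```

play_rows(
  targets=[
    [[-0.0003,0,0,0,-0.002,0,0.02],[-0.0005,0,0,0,-0.003,0,0.02],[-0.0007,0,-0.0001,0,-0.005,0,0.02],[-0.0009,0,-0.0001,0,-0.006,0,0.02],[-0.0011,0,-0.0002,0,-0.008,0,0.02]],
  ],
)

```text
clock: 15.2
tcp_pos: [0.6517, -0.1304, 0.2247]
tcp_rot: [[-0.007, 0.999, -0.044], [-0.201, -0.044, -0.979], [-0.979, 0.002, 0.202]]
ft_force: [1.9, 3.5, -3.8]
width: 0.307
```

```bash
python3 st.py
```

```text
F [ 1.2956  3.5658 -4.5007] pos [ 0.6517 -0.1303  0.2247] [ 0.6517 -0.1303  0.2247] w 0.3060651614998228 15.35 M [ 0.8092 -0.1759  0.0239]
```

play_rows(
  targets=[
    [[0.0001,0,-0.0002,0,0,0,0.02],[0.0001,0,-0.0003,0,0,0,0.02],[0.0002,0,-0.0004,0,0,0,0.02],[0.0002,0,-0.0005,0,0,0,0.02],[0.0002,0,-0.0005,0,0,0,0.02]],
  ],
)

```text
clock: 15.85
tcp_pos: [0.6517, -0.1304, 0.2247]
tcp_rot: [[-0.007, 0.999, -0.044], [-0.202, -0.045, -0.978], [-0.979, 0.002, 0.202]]
ft_force: [1.6, 4.1, -3.8]
width: 0.307
```

```bash
cat >> st.py <<'E'
a=-np.arcsin(np.array(s['tcp_rot'])[1,0]);h=.14*np.cos(a)-.052*np.sin(a);v=.14*np.sin(a)+.052*np.cos(a);r=np.hypot(h,v)
f=np.mean(F,0);print('a',a,'Ft',(f[1]*v+f[2]*h)/r,'Fr',(-f[1]*h+f[2]*v)/r)
E
python3 st.py
```

```text
F [ 0.9225  3.7437 -4.2211] pos [ 0.6517 -0.1304  0.2247] [ 0.6518 -0.1304  0.2246] w 0.31186067224695446 16.0 M [ 0.7729 -0.0987  0.0436]
a 0.20346095744162748 Ft -1.5926000851674258 Fr -5.412658192452127
```

play_rows(
  targets=[
    [[0.0001,0,-0.0002,0,0,0,0.02],[0.0002,0,-0.0004,0,0,0,0.02],[0.0002,0,-0.0006,0,0,0,0.02],[0.0003,0,-0.0008,0,0,0,0.02],[0.0003,0,-0.0008,0,0,0,0.02]],
  ],
)

```text
clock: 16.5
tcp_pos: [0.652, -0.1303, 0.2247]
tcp_rot: [[-0.006, 0.999, -0.045], [-0.203, -0.045, -0.978], [-0.979, 0.003, 0.203]]
ft_force: [1.0, 0.8, -2.3]
width: 0.308
```

```bash
python3 st.py
```

```text
F [ 0.2941  0.4588 -1.8585] pos [ 0.652  -0.1303  0.2247] [ 0.652  -0.1303  0.2247] w 0.3076918310724784 16.65 M [0.1423 0.0158 0.0473]
a 0.20461819766071582 Ft -1.3305374656892426 Fr -1.3762360321840321
```

play_rows(
  targets=[
    [[-0.0002,0,-0.0001,0,-0.002,0,0.02],[-0.0004,0,-0.0002,0,-0.003,0,0.02],[-0.0007,0,-0.0003,0,-0.005,0,0.02],[-0.0009,0,-0.0004,0,-0.006,0,0.02],[-0.0011,0,-0.0005,0,-0.008,0,0.02]],
  ],
)

```text
clock: 17.15
tcp_pos: [0.652, -0.1296, 0.2258]
tcp_rot: [[-0.006, 0.999, -0.044], [-0.211, -0.045, -0.976], [-0.977, 0.003, 0.211]]
ft_force: [-0.1, -3.1, -0.0]
width: 0.312
```

```bash
python3 st.py
```

```text
F [-0.4764 -3.6077  0.1501] pos [ 0.652  -0.1295  0.2258] [ 0.6521 -0.1296  0.2258] w 0.3077037902524969 17.3 M [-0.4592  0.0745  0.0107]
a 0.21276459923223126 Ft -1.815499037288259 Fr 3.1211844992880997
```

play_rows(
  targets=[
    [[-0.0002,0,-0.0001,0,-0.002,0,0.02],[-0.0004,0,-0.0002,0,-0.003,0,0.02],[-0.0007,0,-0.0003,0,-0.005,0,0.02],[-0.0009,0,-0.0004,0,-0.006,0,0.02],[-0.0011,0,-0.0004,0,-0.008,0,0.02]],
  ],
)

```text
clock: 17.8
tcp_pos: [0.6521, -0.1289, 0.2268]
tcp_rot: [[-0.007, 0.999, -0.044], [-0.219, -0.045, -0.975], [-0.976, 0.003, 0.219]]
ft_force: [0.5, -5.5, 0.3]
width: 0.305
```

```bash
python3 st.py
```

```text
F [ 0.2533 -5.3418  1.0924] pos [ 0.6521 -0.1289  0.2267] [ 0.6521 -0.1289  0.2268] w 0.30595780908996995 17.95 M [-0.6809  0.0817  0.0387]
a 0.22084109074854313 Ft -1.9958421247980929 Fr 5.073911096318792
```

play_rows(
  targets=[
    [[-0.0002,0,0.0003,0,-0.001,0,0.02],[-0.0003,0,0.0003,0,-0.002,0,0.02],[-0.0005,0,0.0003,0,-0.003,0,0.02],[-0.0006,0,0.0002,0,-0.004,0,0.02],[-0.0007,0,0.0002,0,-0.005,0,0.02]],
  ],
)

```text
clock: 18.45
tcp_pos: [0.652, -0.1289, 0.2268]
tcp_rot: [[-0.007, 0.999, -0.044], [-0.224, -0.045, -0.974], [-0.975, 0.003, 0.224]]
ft_force: [1.3, -6.2, -0.7]
width: 0.308
```

```bash
python3 st.py
python3 - <<'E'
from h import *
im=shot('side','s7')['image'][:,:,::-1]
cv2.imwrite('pics/z7.png',cv2.resize(im[220:300,380:450],None,fx=8,fy=7.5,interpolation=cv2.INTER_CUBIC))
E
```

```text
F [ 0.9109 -5.6906 -0.1963] pos [ 0.652  -0.1289  0.2268] [ 0.652  -0.1289  0.2268] w 0.30705421565893704 18.6 M [-0.7598 -0.0867 -0.0015]
a 0.22545946852004653 Ft -3.287856006950356 Fr 4.648850784048655
```

View pics/z7.png

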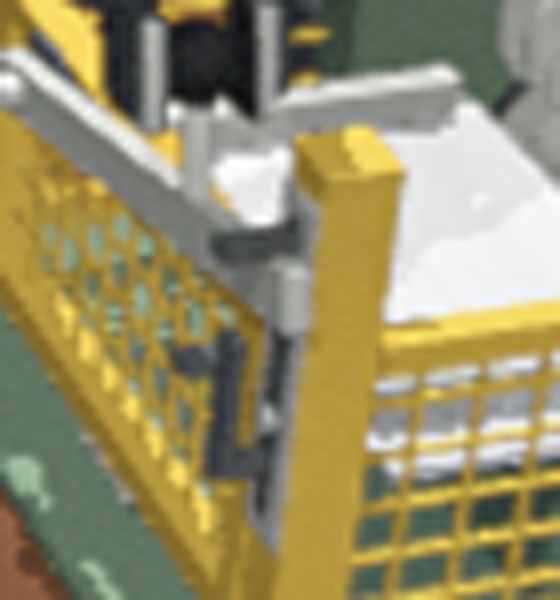

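play_rows(
  targets=[
    [[-0.0001,0,0.0002,0,0,0,0.02],[-0.0001,0,0.0003,0,0,0,0.02],[-0.0002,0,0.0004,0,0,0,0.02],[-0.0002,0,0.0005,0,0,0,0.02],[-0.0002,0,0.0005,0,0,0,0.02]],
  ],
)

```text
clock: 19.15
tcp_pos: [0.652, -0.1289, 0.2268]
tcp_rot: [[-0.007, 0.999, -0.044], [-0.223, -0.045, -0.974], [-0.975, 0.003, 0.223]]
ft_force: [0.8, -5.0, -1.0]
width: 0.307
```

```bash
python3 st.py
```

```text
F [ 0.5824 -5.2216 -1.131 ] pos [ 0.652  -0.1289  0.2268] [ 0.652  -0.1289  0.2269] w 0.3072123514186759 19.3 M [-0.6123 -0.1825  0.058 ]
a 0.224582187255819 Ft -3.8084361781039813 Fr 3.7470192141061984
```

play_rows(
  targets=[
    [[0.0002,0,0.0001,0,0.001,0,0.02],[0.0004,0,0.0002,0,0.002,0,0.02],[0.0006,0,0.0003,0,0.003,0,0.02],[0.0008,0,0.0004,0,0.004,0,0.02],[0.0008,0,0.0004,0,0.005,0,0.02]],
  ],
)

```text
clock: 19.8
tcp_pos: [0.6518, -0.129, 0.2266]
tcp_rot: [[-0.007, 0.999, -0.044], [-0.217, -0.044, -0.975], [-0.976, 0.003, 0.217]]
ft_force: [0.3, -3.1, 0.6]
width: 0.307
```

```bash
python3 st.py
```

```text
F [ 0.2706 -2.9316  0.4024] pos [ 0.6518 -0.1291  0.2266] [ 0.6518 -0.1291  0.2265] w 0.30686227843662006 19.95 M [-0.3244 -0.0169 -0.0258]
a 0.2190087475853634 Ft -1.255695153785889 Fr 2.679428310198548
```

```bash
cat > sw.py <<'E'
from mv import *
import sys
np.set_printoptions(precision=4,suppress=True)
def swing(dphi,H,s=None):
    s=s or monitor.state();p=np.array(s['tcp_pos']);R=np.array(s['tcp_rot'])
    Z=Ro.from_rotvec([0,0,-dphi]).as_matrix();h=np.array([H[0],H[1],0])
    return np.r_[R.T@(Z@(p-h)+h-p),Ro.from_matrix(R.T@Z@R).as_rotvec()]
if __name__=='__main__':
    H=[float(x) for x in sys.argv[1:3]];n=float(sys.argv[3])
    for i in range(1,6): print(np.round(swing(n*i/5,H),4).tolist())
E
python3 sw.py .679 .0715 .05
```

```text
[-0.0, -0.002, -0.0002, 0.0098, -0.0, -0.0022]
[-0.0001, -0.004, -0.0004, 0.0195, -0.0001, -0.0043]
[-0.0002, -0.006, -0.0006, 0.0293, -0.0001, -0.0065]
[-0.0002, -0.008, -0.0009, 0.039, -0.0001, -0.0087]
[-0.0003, -0.0101, -0.0011, 0.0488, -0.0001, -0.0109]
```

play_rows(
  targets=[
    [[0.0003,-0.002,0.0,0.0098,0,-0.0022,0.02],[0.0002,-0.004,-0.0002,0.0195,0,-0.0043,0.02],[0.0001,-0.006,-0.0004,0.0293,0,-0.0065,0.02],[0.0001,-0.008,-0.0007,0.039,0,-0.0087,0.02],[0.0,-0.01,-0.0009,0.0488,0,-0.0109,0.02]],
  ],
  squeeze=25,
)

```text
clock: 20.45
tcp_pos: [0.6416, -0.1277, 0.2261]
tcp_rot: [[-0.019, 0.995, -0.093], [-0.216, -0.095, -0.972], [-0.976, 0.002, 0.217]]
ft_force: [0.7, -1.9, -0.7]
width: 0.308
```

```bash
python3 st.py;python3 sw.py .679 .0715 .08;  python3 - <<'E'
from h import *
im=shot('side','s8')['image'][:,:,::-1]
cv2.imwrite('pics/z8.png',cv2.resize(im[220:300,380:450],None,fx=8,fy=7.5,interpolation=cv2.INTER_CUBIC))
E
```

```text
F [ 0.0393 -1.7421 -0.8036] pos [ 0.6415 -0.1277  0.2261] [ 0.6416 -0.1277  0.2261] w 0.3045880746071244 20.6 M [-0.0646 -0.0239  0.0674]
a 0.21805853257296903 Ft -1.6204641268384743 Fr 1.0270681086767879
[-0.0001, -0.0032, -0.0003, 0.0156, -0.0, -0.0035]
[-0.0002, -0.0064, -0.0007, 0.0312, -0.0001, -0.0069]
[-0.0003, -0.0097, -0.0011, 0.0469, -0.0001, -0.0104]
[-0.0004, -0.0129, -0.0015, 0.0625, -0.0001, -0.0139]
[-0.0005, -0.0161, -0.0021, 0.0781, -0.0002, -0.0174]
```

View pics/z8.png

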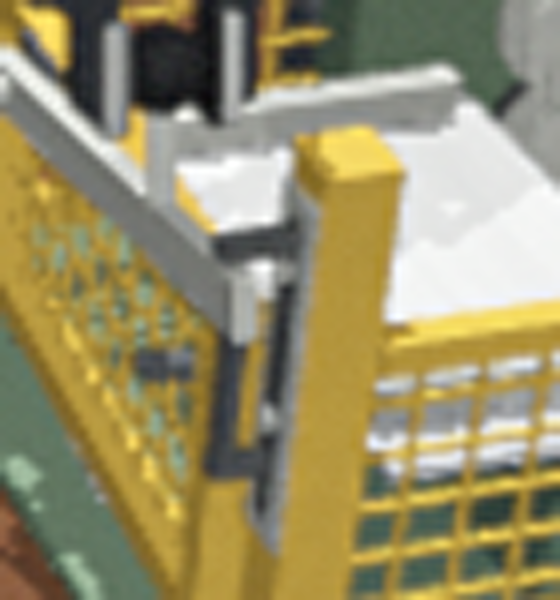

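play_rows(
  targets=[
    [[-0.0001,-0.0032,-0.0003,0.0156,0,-0.0035,0.02],[-0.0002,-0.0064,-0.0007,0.0312,0,-0.0069,0.02],[-0.0003,-0.0097,-0.0011,0.0469,0,-0.0104,0.02],[-0.0004,-0.0129,-0.0015,0.0625,0,-0.0139,0.02],[-0.0005,-0.0161,-0.0021,0.0781,0,-0.0174,0.02]],
  ],
)

```text
clock: 21.15
tcp_pos: [0.6257, -0.1239, 0.2261]
tcp_rot: [[-0.036, 0.985, -0.171], [-0.214, -0.175, -0.961], [-0.976, 0.002, 0.217]]
ft_force: [0.3, -1.2, -2.0]
width: 0.312
```

```bash
python3 st.py;python3 sw.py .679 .0715 .15
```

```text
F [ 0.4555 -0.4645 -1.8771] pos [ 0.6256 -0.1239  0.2261] [ 0.6258 -0.124   0.2261] w 0.30867967355498915 21.3 M [ 0.2355 -0.0671  0.015 ]
a 0.21570395916639604 Ft -1.8301514532544148 Fr -0.6242818195722996
[-0.0002, -0.006, -0.0006, 0.0293, -0.0001, -0.0065]
[-0.0003, -0.0121, -0.0014, 0.0586, -0.0001, -0.013]
[-0.0006, -0.0181, -0.0024, 0.0879, -0.0002, -0.0195]
[-0.0008, -0.024, -0.0036, 0.1171, -0.0003, -0.026]
[-0.0012, -0.0299, -0.0049, 0.1464, -0.0003, -0.0325]
```

play_rows(
  targets=[
    [[-0.0002,-0.006,-0.0006,0.0293,0,-0.0065,0.02],[-0.0003,-0.0121,-0.0014,0.0586,0,-0.013,0.02],[-0.0006,-0.0181,-0.0024,0.0879,0,-0.0195,0.02],[-0.0008,-0.024,-0.0036,0.1171,0,-0.026,0.02],[-0.0012,-0.0299,-0.0049,0.1464,0,-0.0325,0.02]],
  ],
)

```text
clock: 21.8
tcp_pos: [0.5974, -0.1137, 0.2261]
tcp_rot: [[-0.067, 0.947, -0.313], [-0.206, -0.32, -0.925], [-0.976, 0.003, 0.216]]
ft_force: [1.3, 0.3, -2.5]
width: 0.311
```

```bash
python3 st.py;python3 sw.py .679 .0715 .2
python3 - <<'E'
from h import *
shot('side','s9')
E
```

```text
F [ 0.7348  0.6234 -2.7801] pos [ 0.5972 -0.1136  0.2261] [ 0.5976 -0.1138  0.2261] w 0.3078814952825448 21.95 M [ 0.3833 -0.1877  0.0523]
a 0.20738486875157602 Ft -2.0182788847703184 Fr -2.0109968030777186
[-0.0002, -0.008, -0.0009, 0.0391, -0.0001, -0.0087]
[-0.0005, -0.016, -0.002, 0.0781, -0.0002, -0.0173]
[-0.0008, -0.024, -0.0035, 0.1172, -0.0003, -0.026]
[-0.0013, -0.0319, -0.0053, 0.1562, -0.0004, -0.0346]
[-0.0018, -0.0397, -0.0075, 0.1953, -0.0005, -0.0433]
```

View pics/s9.png

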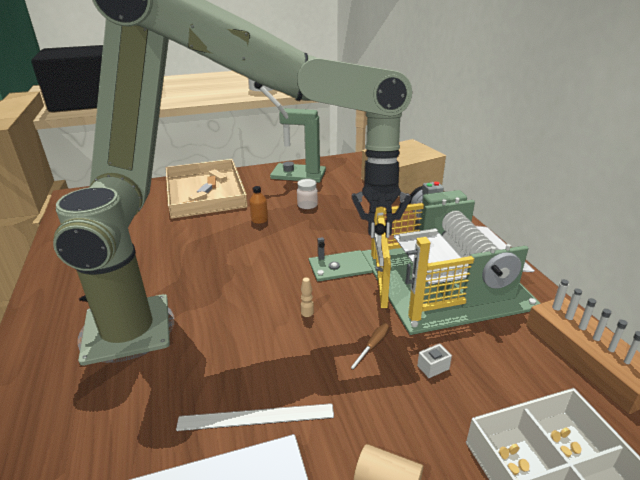

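play_rows(
  targets=[
    [[-0.0002,-0.008,-0.0009,0.0391,0,-0.0087,0.02],[-0.0005,-0.016,-0.002,0.0781,0,-0.0173,0.02],[-0.0008,-0.024,-0.0035,0.1172,0,-0.026,0.02],[-0.0013,-0.0319,-0.0053,0.1562,0,-0.0346,0.02],[-0.0018,-0.0397,-0.0075,0.1953,0,-0.0433,0.02]],
  ],
)

```text
clock: 22.5
tcp_pos: [0.5627, -0.0938, 0.2262]
tcp_rot: [[-0.105, 0.865, -0.49], [-0.188, -0.502, -0.844], [-0.977, 0.003, 0.215]]
ft_force: [1.6, 1.2, -3.1]
width: 0.31
```

```bash
cat >> st.py <<'E'
R=np.array(s['tcp_rot']);ya=np.arctan2(R[1,1],R[0,1]);u=np.array([np.sin(ya),-np.cos(ya)]);n=np.array([-np.cos(ya),-np.sin(ya)])
print('phi',-ya-.0435,'F along gate(out)',f[:2]@u,'F normal(opening)',f[:2]@n,'Fz',f[2], 'rad',np.linalg.norm(np.array(s['tcp_pos'])[:2]-[.679,.0715]))
E
python3 st.py;python3 sw.py .679 .0715 .2
```

```text
F [ 1.6962  1.5494 -3.9922] pos [ 0.5624 -0.0936  0.2262] [ 0.5628 -0.0938  0.2262] w 0.3078590028109296 22.65 M [ 0.5172 -0.3273  0.0643]
a 0.18934323434007022 Ft -2.6106378484337407 Fr -3.394504740473829
phi 0.47943155357366896 F along gate(out) -2.189458793263158 F normal(opening) -0.6956877847246505 Fz -3.9921679832820463 rad 0.20210512171057415
[-0.0002, -0.008, -0.0009, 0.0391, -0.0001, -0.0086]
[-0.0005, -0.016, -0.002, 0.0781, -0.0002, -0.0172]
[-0.0009, -0.024, -0.0035, 0.1172, -0.0004, -0.0259]
[-0.0013, -0.0318, -0.0053, 0.1562, -0.0005, -0.0345]
[-0.0018, -0.0396, -0.0074, 0.1953, -0.0006, -0.0431]
```

play_rows(
  targets=[
    [[-0.0002,-0.008,-0.0011,0.0391,0,-0.0086,0.02],[-0.0005,-0.016,-0.0024,0.0781,0,-0.0172,0.02],[-0.0009,-0.024,-0.004,0.1172,0,-0.0259,0.02],[-0.0013,-0.0318,-0.006,0.1562,0,-0.0345,0.02],[-0.0018,-0.0396,-0.0083,0.1953,0,-0.0431,0.02]],
  ],
)

```text
clock: 23.15
tcp_pos: [0.5328, -0.0674, 0.2264]
tcp_rot: [[-0.14, 0.749, -0.648], [-0.164, -0.663, -0.73], [-0.976, 0.004, 0.216]]
ft_force: [1.0, 0.1, -2.5]
width: 0.311
```

```bash
python3 st.py;python3 sw.py .679 .0715 .2
```

```text
F [ 0.7281  0.6309 -2.152 ] pos [ 0.5325 -0.0671  0.2264] [ 0.5328 -0.0674  0.2264] w 0.3101339232863123 23.3 M [ 0.2116 -0.2328  0.134 ]
a 0.16514485419153865 Ft -1.552788765881528 Fr -1.617948813445228
phi 0.6792215236696445 F along gate(out) -0.9547160796057536 F normal(opening) -0.12879386330048487 Fz -2.1519596927768996 rad 0.20165783176504523
[-0.0002, -0.008, -0.0008, 0.0391, -0.0002, -0.0086]
[-0.0005, -0.016, -0.002, 0.0781, -0.0003, -0.0173]
[-0.0009, -0.0239, -0.0035, 0.1172, -0.0005, -0.0259]
[-0.0013, -0.0318, -0.0052, 0.1562, -0.0006, -0.0346]
[-0.0018, -0.0396, -0.0073, 0.1953, -0.0008, -0.0432]
```

Good. Same increments, repeated.

play_rows(
  targets=[
    [[-0.0002,-0.008,-0.001,0.0391,0,-0.0086,0.02],[-0.0005,-0.016,-0.0023,0.0781,0,-0.0172,0.02],[-0.0009,-0.024,-0.0038,0.1172,0,-0.0259,0.02],[-0.0013,-0.0318,-0.0056,0.1562,0,-0.0345,0.02],[-0.0018,-0.0396,-0.0078,0.1953,0,-0.0431,0.02]],
  ],
)

```text
clock: 23.8
tcp_pos: [0.5084, -0.0355, 0.2265]
tcp_rot: [[-0.17, 0.602, -0.78], [-0.133, -0.799, -0.587], [-0.976, 0.004, 0.216]]
ft_force: [0.3, -1.0, -1.0]
width: 0.303
```

```bash
python3 st.py
```

```text
F [ 0.3461 -0.2975 -1.9174] pos [ 0.5081 -0.0351  0.2264] [ 0.5083 -0.0354  0.2264] w 0.31292665517443446 23.95 M [ 0.0904 -0.1448  0.0452]
a 0.1336582611562551 Ft -1.8322284297925422 Fr -0.6385751404301464
phi 0.8792492250369816 F along gate(out) -0.09632309987607643 F normal(opening) -0.44608622988283747 Fz -1.9173758135926857 rad 0.20139918565787254
```

play_rows(
  targets=[
    [[-0.0002,-0.008,-0.001,0.0391,0,-0.0086,0.02],[-0.0005,-0.016,-0.0023,0.0781,0,-0.0172,0.02],[-0.0009,-0.024,-0.0038,0.1172,0,-0.0259,0.02],[-0.0013,-0.0318,-0.0056,0.1562,0,-0.0345,0.02],[-0.0018,-0.0396,-0.0078,0.1953,0,-0.0431,0.02]],
  ],
)

```text
clock: 24.45
tcp_pos: [0.4906, 0.0008, 0.2264]
tcp_rot: [[-0.193, 0.431, -0.881], [-0.097, -0.902, -0.42], [-0.976, 0.004, 0.216]]
ft_force: [-0.1, -1.1, -1.4]
width: 0.306
```

```bash
python3 st.py
python3 - <<'E'
from h import *
shot('side','s10')
print(monitor.state()['joint_pos'])
E
```

```text
F [-1.0675 -1.123  -0.7873] pos [0.4904 0.0012 0.2264] [0.4905 0.0009 0.2263] w 0.3052764250455953 24.6 M [-0.0429  0.0894  0.0626]
a 0.09684077890457984 Ft -1.1990650149856603 Fr 0.6657671163282987
phi 1.0792342909565564 F along gate(out) 1.4486452104144885 F normal(opening) -0.5496706948240375 Fz -0.7873300099769878 rad 0.2012565418224467
[-0.1028384   0.1758589   1.63332822 -0.11633583  1.51691616  1.03764759]
```

View pics/s10.png

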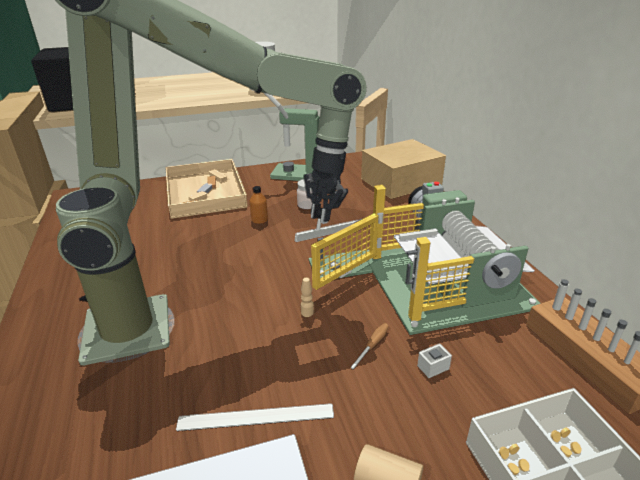

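play_rows(
  targets=[
    [[-0.0002,-0.008,-0.0006,0.0391,0,-0.0086,0.02],[-0.0005,-0.016,-0.0017,0.0781,0,-0.0172,0.02],[-0.0009,-0.024,-0.0031,0.1172,0,-0.0259,0.02],[-0.0013,-0.0318,-0.0048,0.1562,0,-0.0345,0.02],[-0.0018,-0.0396,-0.0069,0.1953,0,-0.0431,0.02]],
  ],
)

```text
clock: 25.15
tcp_pos: [0.4803, 0.04, 0.2264]
tcp_rot: [[-0.206, 0.243, -0.948], [-0.055, -0.97, -0.237], [-0.977, 0.003, 0.214]]
ft_force: [-0.2, -1.1, -0.8]
width: 0.308
```

```bash
python3 st.py;python3 sw.py .679 .0715 .12
```

```text
F [ 0.123  -0.5082 -1.7046] pos [0.4803 0.0404 0.2263] [0.4803 0.04   0.2263] w 0.3077811997207751 25.3 M [ 0.0166 -0.1693  0.1428]
a 0.05561212552462836 Ft -1.765650523888735 Fr -0.21561057442148418
phi 1.279330266606048 F along gate(out) 0.0054451974049762215 F normal(opening) -0.5228471787435787 Fz -1.7046263469997187 rad 0.20117743008815048
[-0.0001, -0.0048, -0.0005, 0.0234, -0.0001, -0.0051]
[-0.0003, -0.0096, -0.0011, 0.0469, -0.0002, -0.0103]
[-0.0004, -0.0144, -0.0018, 0.0703, -0.0002, -0.0154]
[-0.0006, -0.0191, -0.0026, 0.0938, -0.0003, -0.0205]
[-0.0009, -0.0239, -0.0035, 0.1172, -0.0004, -0.0256]
```

play_rows(
  targets=[
    [[-0.0001,-0.0048,-0.0005,0.0234,0,-0.0051,0.02],[-0.0003,-0.0096,-0.0011,0.0469,0,-0.0103,0.02],[-0.0004,-0.0144,-0.0018,0.0703,0,-0.0154,0.02],[-0.0006,-0.0191,-0.0026,0.0938,0,-0.0205,0.02],[-0.0009,-0.0239,-0.0036,0.1172,0,-0.0256,0.02]],
  ],
)

```text
clock: 25.8
tcp_pos: [0.4779, 0.0649, 0.2263]
tcp_rot: [[-0.211, 0.124, -0.97], [-0.029, -0.992, -0.121], [-0.977, 0.003, 0.213]]
ft_force: [2.1, -1.1, -4.1]
width: 0.31
```

```bash
python3 st.py;python3 sw.py .679 .0715 .1
```

```text
F [ 1.895  -0.6053 -3.6072] pos [0.4779 0.0651 0.2263] [0.4779 0.0648 0.2263] w 0.3116834129616015 25.95 M [-0.0406 -0.5392  0.099 ]
a 0.029704445380885385 Ft -3.570185873935301 Fr -0.7949277854398332
phi 1.4006806052050864 F along gate(out) -1.80340866121143 F normal(opening) -0.8397583578042846 Fz -3.6071792705769345 rad 0.20118877131993354
[-0.0001, -0.004, -0.0004, 0.0195, -0.0001, -0.0043]
[-0.0002, -0.008, -0.0009, 0.0391, -0.0001, -0.0085]
[-0.0003, -0.012, -0.0014, 0.0586, -0.0002, -0.0128]
[-0.0005, -0.0159, -0.0021, 0.0782, -0.0002, -0.0171]
[-0.0007, -0.0199, -0.0028, 0.0977, -0.0003, -0.0213]
```

play_rows(
  targets=[
    [[-0.0001,-0.004,-0.0007,0.0195,0,-0.0043,0.02],[-0.0002,-0.008,-0.0013,0.0391,0,-0.0085,0.02],[-0.0003,-0.012,-0.0019,0.0586,0,-0.0128,0.02],[-0.0005,-0.0159,-0.0026,0.0782,0,-0.0171,0.02],[-0.0007,-0.0199,-0.0034,0.0977,0,-0.0213,0.02]],
  ],
  squeeze=30,
)

```text
clock: 26.45
tcp_pos: [0.4782, 0.0836, 0.2263]
tcp_rot: [[-0.215, 0.025, -0.976], [-0.012, -1.0, -0.023], [-0.977, 0.006, 0.215]]
ft_force: [-0.6, -6.6, -2.4]
width: 0.303
```

```bash
python3 st.py;python3 sw.py .679 .0715 .06
```

```text
F [-0.1014 -2.1912 -1.9152] pos [0.4783 0.0845 0.2263] [0.4783 0.085  0.2263] w 0.3085623691302561 26.6 M [-0.1047 -0.1534  0.1159]
a 0.0080074309592465 Ft -2.5693418109390347 Fr 1.3667514560256937
phi 1.5012328719540164 F along gate(out) 0.15851790165881935 F normal(opening) -2.187855467046911 Fz -1.9151968563944743 rad 0.2011677949288212
[-0.0001, -0.0024, -0.0002, 0.0117, -0.0, -0.0026]
[-0.0001, -0.0048, -0.0005, 0.0234, -0.0001, -0.0051]
[-0.0002, -0.0072, -0.0008, 0.0352, -0.0001, -0.0077]
[-0.0003, -0.0096, -0.0011, 0.0469, -0.0001, -0.0103]
[-0.0003, -0.012, -0.0014, 0.0586, -0.0001, -0.0129]
```

play_rows(
  targets=[
    [[-0.0001,-0.0024,-0.0002,0.0117,0,-0.0026,0.02],[-0.0001,-0.0048,-0.0005,0.0234,0,-0.0051,0.02],[-0.0002,-0.0072,-0.0008,0.0352,0,-0.0077,0.02],[-0.0003,-0.0096,-0.0011,0.0469,0,-0.0103,0.02],[-0.0003,-0.012,-0.0014,0.0586,0,-0.0129,0.02]],
  ],
)

```text
clock: 27.1
tcp_pos: [0.4794, 0.0968, 0.2262]
tcp_rot: [[-0.214, -0.035, -0.976], [0.005, -0.999, 0.035], [-0.977, 0.003, 0.214]]
ft_force: [-1.1, -3.8, -1.0]
width: 0.309
```

```bash
python3 st.py
```

```text
F [-1.1029 -0.7031 -0.9204] pos [0.4795 0.0974 0.2262] [0.4796 0.0978 0.2262] w 0.3042570779783326 27.25 M [ 0.073   0.0442 -0.0422]
a -0.006541251708277654 Ft -1.1054036940949168 Fr 0.3458397860175661
phi 1.5611844238487378 F along gate(out) 1.078406663059819 F normal(opening) -0.7400429656833677 Fz -0.9204352853479791 rad 0.2011484035661279
```

play_rows(
  targets=[
    [[-0.0001,-0.0024,-0.0002,0.0117,0,-0.0026,0.02],[-0.0001,-0.0048,-0.0005,0.0234,0,-0.0051,0.02],[-0.0002,-0.0072,-0.0008,0.0352,0,-0.0077,0.02],[-0.0003,-0.0096,-0.0011,0.0469,0,-0.0103,0.02],[-0.0003,-0.012,-0.0014,0.0586,0,-0.0129,0.02]],
  ],
)

```text
clock: 27.75
tcp_pos: [0.4814, 0.1092, 0.2262]
tcp_rot: [[-0.213, -0.095, -0.972], [0.018, -0.996, 0.093], [-0.977, 0.002, 0.214]]
ft_force: [-2.1, -0.6, -0.8]
width: 0.303
```

```bash
python3 st.py
python3 - <<'E'
from h import *
shot('side','s11');shot('top','t11')
E
```

```text
F [-1.9749  0.2242 -0.7515] pos [0.4815 0.1094 0.2262] [0.4814 0.1093 0.2262] w 0.3075384472089982 27.9 M [0.146  0.1913 0.0325]
a -0.018406094327833043 Ft -0.6349923780032493 Fr -0.46023549038681116
phi 1.620924348254276 F along gate(out) 1.9872283368890018 F normal(opening) 0.03859056918726957 Fz -0.7515063976548695 rad 0.2011448884568383
```

View pics/s11.png

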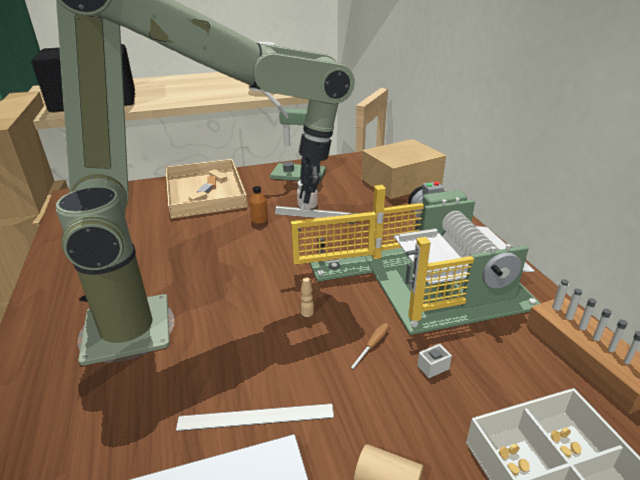

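View pics/t11.png

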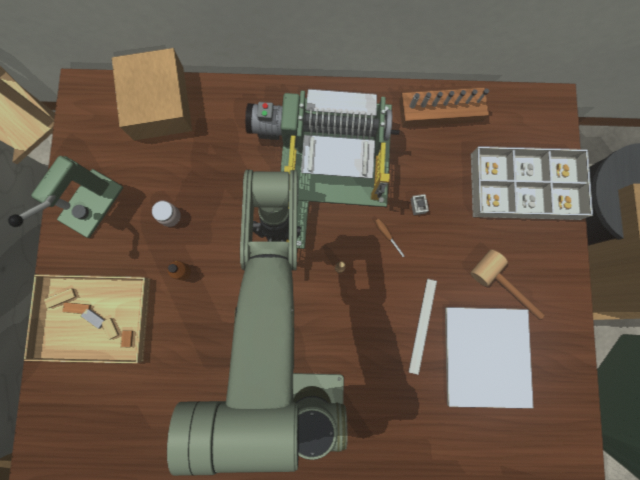

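play_rows(
  targets=[
    [[0,-0.0015,0.0,0.0045,0,-0.001,0.02],[0,-0.003,0.0,0.009,0,-0.002,0.02],[0,-0.0045,-0.0001,0.0135,0,-0.003,0.02],[0,-0.005,-0.0001,0.018,0,-0.004,0.02],[0,-0.005,-0.0001,0.02,0,-0.0043,0.02]],
  ],
)

```text
clock: 28.5
tcp_pos: [0.4823, 0.1137, 0.2261]
tcp_rot: [[-0.212, -0.114, -0.971], [0.022, -0.993, 0.112], [-0.977, 0.003, 0.213]]
ft_force: [-1.6, -1.3, -1.2]
width: 0.305
```

```bash
python3 st.py
```

```text
F [-1.3883 -1.4992 -1.5235] pos [0.4823 0.1136 0.2261] [0.4823 0.1136 0.2261] w 0.3075379062172481 28.65 M [-0.1509  0.0325  0.0591]
a -0.021682732635812593 Ft -1.9306980306816768 Fr 0.9169672749995998
phi 1.6416458896121517 F along gate(out) 1.208194054103426 F normal(opening) -1.6477701308173751 Fz -1.5234707758052952 rad 0.20120306994687925
```

play_rows(
  targets=[
    [[0.0028,0,0.0009,0,0.02,0,0.02],[0.0057,0,0.0018,0,0.04,0,0.02],[0.0085,0,0.0026,0,0.06,0,0.02],[0.0113,0,0.0033,0,0.08,0,0.02],[0.0142,0,0.004,0,0.1,0,0.02]],
  ],
)

```text
clock: 29.15
tcp_pos: [0.4752, 0.1144, 0.213]
tcp_rot: [[-0.112, -0.114, -0.987], [0.01, -0.993, 0.114], [-0.994, 0.003, 0.112]]
ft_force: [-0.9, -2.0, -1.6]
width: 0.303
```

```bash
python3 st.py
```

```text
F [ 1.2085 -1.5069 -2.6627] pos [0.4751 0.1143 0.2128] [0.4752 0.1143 0.2131] w 0.3042174830704108 29.3 M [-0.2138 -0.2325  0.089 ]
a -0.010049652012323555 Ft -3.0157295442300938 Fr 0.5158265021232512
phi 1.641327160757818 F along gate(out) -1.3720730520658349 F normal(opening) -1.3596127744143471 Fz -2.662695299361215 rad 0.20822303776454773
```

play_rows(
  targets=[
    [[0.0028,0,0.0007,0,0.02,0,0.02],[0.0057,0,0.0015,0,0.04,0,0.02],[0.0085,0,0.0023,0,0.06,0,0.02],[0.0113,0,0.003,0,0.08,0,0.02],[0.0142,0,0.0037,0,0.1,0,0.02]],
  ],
)

```text
clock: 29.8
tcp_pos: [0.4696, 0.115, 0.1992]
tcp_rot: [[-0.014, -0.114, -0.993], [-0.001, -0.993, 0.114], [-1.0, 0.003, 0.014]]
ft_force: [-0.5, -0.9, -1.5]
width: 0.309
```

```bash
python3 st.py;  python3 - <<'E'
from h import *
shot('side','s12');shot('wrist','w12')
E
```

```text
F [ 0.1048 -1.3149 -1.8193] pos [0.4696 0.115  0.1991] [0.4697 0.115  0.1993] w 0.30885887657470407 29.95 M [-0.1671  0.072   0.0743]
a 0.001176759028109905 Ft -2.1639911844036033 Fr 0.5965896954972564
phi 1.6412704637056854 F along gate(out) -0.25362728442947463 F normal(opening) -1.2944264997649761 Fz -1.8193095007595814 rad 0.21379550347850268
```

View pics/w12.png

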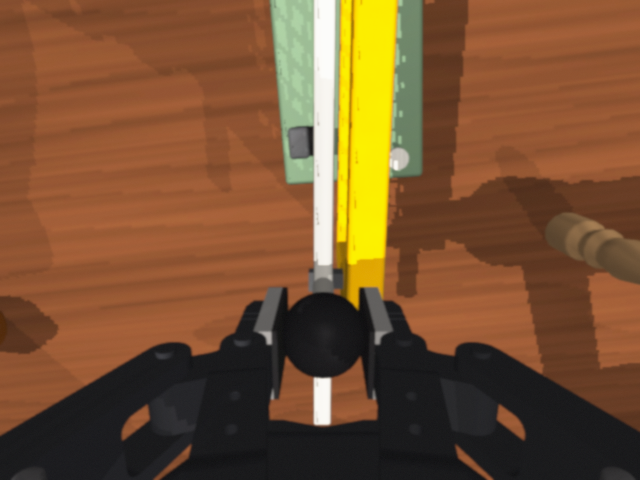

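play_rows(
  targets=[
    [[0.0007,0.001,0.0001,-0.003,0.003,0,0.02],[0.0014,0.002,0.0002,-0.007,0.006,0,0.02],[0.0021,0.003,0.0004,-0.011,0.009,0,0.02],[0.0024,0.004,0.0006,-0.015,0.012,0,0.02],[0.0024,0.004,0.0007,-0.018,0.014,0,0.02]],
  ],
)

```text
clock: 30.55
tcp_pos: [0.4682, 0.1111, 0.197]
tcp_rot: [[-0.002, -0.096, -0.995], [-0.002, -0.995, 0.096], [-1.0, 0.003, 0.002]]
ft_force: [-5.2, -0.1, 1.0]
width: 0.305
```

```bash
python3 st.py
```

```text
F [-5.3231  0.1012  1.3528] pos [0.4682 0.1111 0.197 ] [0.4682 0.1111 0.197 ] w 0.3053249268887377 30.7 M [0.0225 0.8158 0.0063]
a 0.0024428723063020753 Ft 1.3024840013806327 Fr 0.37938849533105845
phi 1.6234710546967406 F along gate(out) 5.308261932185655 F normal(opening) -0.41046672762581193 Fz 1.3528362886559884 rad 0.2144862920250045
```

play_rows(
  targets=[
    [[0,0.0005,0.0003,-0.002,0,0,0.02],[-0.0002,0.001,0.0006,-0.004,0,0,0.02],[-0.0003,0.0015,0.0008,-0.006,0,0,0.02],[-0.0003,0.002,0.001,-0.008,0,0,0.02],[-0.0003,0.002,0.001,-0.009,0,0,0.02]],
  ],
)

```text
clock: 31.2
tcp_pos: [0.4681, 0.1097, 0.1976]
tcp_rot: [[0.0, -0.087, -0.996], [-0.001, -0.996, 0.087], [-1.0, 0.001, -0.0]]
ft_force: [-0.9, 4.0, -1.4]
width: 0.307
```

```bash
python3 st.py
```

```text
F [-0.9447  4.1602 -1.6145] pos [0.4681 0.1097 0.1976] [0.4681 0.1096 0.1976] w 0.3045930037035067 31.35 M [ 0.7967  0.0974 -0.0262]
a 0.0014363312789269867 Ft -0.058526535393835316 Fr -4.462057531611083
phi 1.6144908848771806 F along gate(out) 1.3033720724561173 F normal(opening) 4.062081725082022 Fz -1.6144696009747443 rad 0.21435857338595
```

play_rows(
  targets=[
    [[0.0002,-0.0007,0,0.003,0,0,0.02],[0.0004,-0.0013,0,0.005,0,0,0.02],[0.0004,-0.0013,0,0.005,0,0,0.02],[0.0004,-0.0013,0,0.005,0,0,0.022],[0.0004,-0.0013,0,0.005,0,0,0.024]],
  ],
  squeeze=20,
)

```text
clock: 31.85
tcp_pos: [0.4679, 0.1101, 0.1971]
tcp_rot: [[-0.001, -0.092, -0.996], [-0.003, -0.996, 0.092], [-1.0, 0.003, 0.0]]
ft_force: [1.0, 0.3, -1.2]
width: 0.304
```

```bash
python3 st.py
```

```text
F [ 0.4719  0.4827 -1.6257] pos [0.4679 0.1102 0.197 ] [0.4679 0.1102 0.197 ] w 0.3080615600384931 32.0 M [ 0.0835 -0.0571  0.047 ]
a 0.0029929355659627692 Ft -1.3528085988604113 Fr -1.0226031337178019
phi 1.6196361162188693 F along gate(out) -0.42542258710647296 F normal(opening) 0.5241817424780608 Fz -1.625665636663863 rad 0.21461828022879778
```

play_rows(
  targets=[
    [[0,0,0,0,0,0,0.029],[0,0,0,0,0,0,0.034],[0,0,0,0,0,0,0.042],[0,0,0,0,0,0,0.05],[0,0,0,0,0,0,0.056]],
  ],
)

```text
clock: 32.5
tcp_pos: [0.4677, 0.1105, 0.1971]
tcp_rot: [[-0.001, -0.092, -0.996], [-0.003, -0.996, 0.092], [-1.0, 0.003, 0.001]]
ft_force: [-0.7, -1.3, 0.5]
width: 0.654
```

```bash
python3 st.py;  python3 - <<'E'
from h import *
shot('side','s13');shot('wrist','w13')
E
```

```text
F [-0.1486 -0.1471  0.1543] pos [0.4677 0.1105 0.197 ] [0.4677 0.1105 0.197 ] w 0.6534799770065374 32.65 M [0.0486 0.0291 0.0078]
a 0.002459780937299493 Ft 0.09292731383762824 Fr 0.1918780338501118
phi 1.619484718124357 F along gate(out) 0.1343749183430416 F normal(opening) -0.1601866951156055 Fz 0.15428414841727076 rad 0.21491442072147862
```

View pics/w13.png

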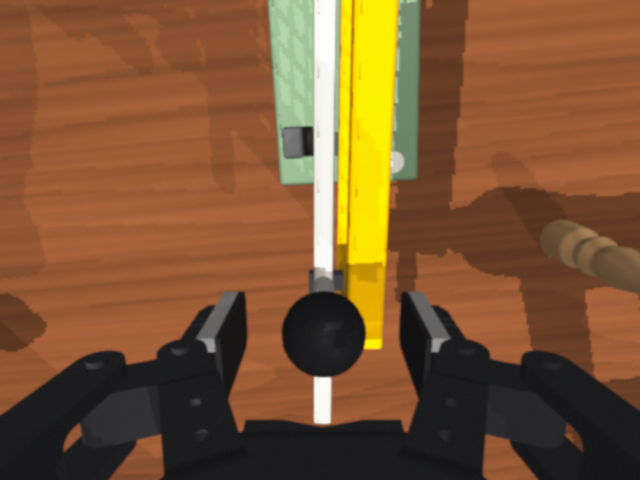

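Released, and the gate stays put: the knob is centred between the open fingers at (323,334). Next I'll retreat straight up.

play_rows(
  targets=[
    [[-0.01,0,0,0,0,0,0.056],[-0.03,0,0,0,0,0,0.056],[-0.06,0,0,0,0,0,0.056],[-0.09,0,0,0,0,0,0.056],[-0.12,0,0,0,0,0,0.056]],
  ],
)

```text
clock: 33.25
tcp_pos: [0.4677, 0.1108, 0.3189]
tcp_rot: [[-0.001, -0.092, -0.996], [-0.002, -0.996, 0.092], [-1.0, 0.002, 0.0]]
ft_force: [0.9, -0.1, -0.6]
width: 0.657
```

play_rows(
  targets=[
    [[0,0,0,0,0,0,0.056],[0,0,0,0,0,0,0.056],[0,0,0,0,0,0,0.056],[0,0,0,0,0,0,0.056],[0,0,0,0,0,0,0.056]],
  ],
)

```text
clock: 33.75
tcp_pos: [0.4671, 0.1107, 0.3157]
tcp_rot: [[-0.004, -0.092, -0.996], [-0.003, -0.996, 0.092], [-1.0, 0.003, 0.004]]
ft_force: [0.7, -0.4, -0.7]
width: 0.656
```

```bash
python3 st.py;  python3 - <<'E'
from h import *
shot('side','s14');shot('wrist','w14')
a=cv2.imread('pics/s14.png');b=cv2.imread('pics/w14.png');cv2.imwrite('pics/c14.png',cv2.resize(np.hstack([a,b]),(800,300)))
E
```

```text
F [ 0.2368 -0.1629 -0.5428] pos [0.4674 0.1107 0.316 ] [0.4675 0.1108 0.3164] w 0.655515913781814 33.9 M [-0.0113  0.0315  0.0219]
a 0.002537647236242633 Ft -0.5654894839483003 Fr -0.03770322078746366
phi 1.6194950764697207 F along gate(out) -0.25075925594808146 F normal(opening) -0.14043941724059275 Fz -0.5428201765844163 rad 0.2150692046810204
```

View pics/c14.png

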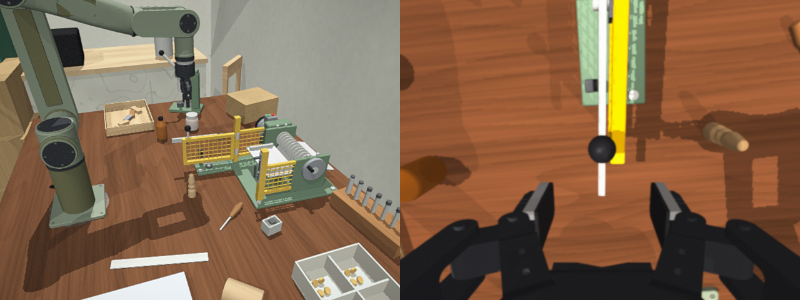

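The gate is standing open by itself with the bar level. The gripper is well clear and the tools haven't moved, so I'm handing in.

```bash
python3 -c "
from workcell import manip
print(manip.finish_job())"
```

```text
the job is handed in; nothing more can be done
None
```

The guard gate is open and stands by itself past the hold-open ball. I handed the job in at about 34 s; no verdict was reported.

- **Latch:** I raised the bar by its knob in small steps. At about 0.225 rad it stopped rising and the lift force went from about 1.9 to 3.8 N, which I took as the flange. This agreed with the keeper height I had estimated from the pictures. I then eased the bar down until the force fell to about 1.3 N and swung it out through the gap with no sign of contact.
- **Largest forces:** While feeling for the flange, sideways force at the knob built up to about 5 N along the bar's radius, from following the arc slightly off. I relieved it as I went, and the path over the lip itself stayed light. The largest force seen anywhere was about 7 N, going over the ball.
- **Gate:** It stayed in the grip all the way over the ball to about 1.64 rad by the tool's angle. When I eased it back, the ball stopped it at about 1.615 rad with 4 N, so the catch was holding. I then lowered the bar to level and let go at about 1.62 rad.
- **Last checks:** In the pictures after release the gate had not moved and the bar was level. The gripper was about 12 cm above the knob and touching nothing, and the tools looked undisturbed. The gate angle is worked out from the tool's pose, so it could be off by about 0.03 rad.

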